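# Dock the paint scrapers to dry

### The arm

A 6-joint arm with a two-finger parallel gripper is mounted at the origin on the work surface. World frame = base frame: x ahead of the robot, y to its left, z up, the work surface at z = 0. Lengths are in m, angles in rad, forces in N, time in s.
With the tool pointing down it reaches from about 0.35 to 0.975 m from the base axis. Payload 4.9 kg.
Tool frame: the origin (TCP) lies on the centre line of the jaws, within the pads' length; the fingertips stand 25 mm ahead of it and the grasp point (between the pads) lies 6 mm ahead of it; z points along the fingers, y is the line along which they close (so a half turn about z gives the same grasp; the last joint's range is limited). The gripper opens to 85 mm and grips with 20 to 120 N. Pads are 22 mm wide; open, the fingers measure 114 mm over their backs; the gripper's body (76 mm by 85 mm) begins 54 mm behind the grasp point. The pads swing forward as they close: fully open they stand 13 mm farther back than shut.
Start: joints at [-1.355, 0.053, 1.613, -0, 1.476, -0.119], TCP at [0.205, -0.59, 0.256] pointing down, gripper open.
Joint ranges: [-3.01, 3.01], [-1.01, 2.22], [0.06, 2.58], [-1.02, 4.17], [0.09, 2.62], [-3.14, 3.14]. Speed limits (rad/s): [2.57, 2.57, 3.14, 3.14, 3.14, 3.14].

### API

Orientations are given as a unit quaternion [w, x, y, z].
In Python, from plant import state, grab_frame, get_calibration, job gives the robot as it stands. The module is installed in compiled form; this text tells all that it offers.
- The arm moves only by the tool move_arm, never from a script. Its argument "targets" is a list that holds one entry, the list of rows, each a list of 5 numbers: the opening in per cent of the stroke, from 0 (shut) to 100 (fully open), then the shift along the tool's x, y, z as a fraction of full scale, then the turn about the tool's z as a fraction of full scale. A call has 1 to 5 rows; each row shifts and turns the commanded pose from where the row before left it, along the tool's axes as they then stand; what a row does not reach is not made up. Full scale, the value 1, is 0.6 m for a shift and 6 degrees for a turn. A row lasts 1/12 s, in which the tool goes at most 41.7 mm and 7.16 degrees, less where a joint would pass 70% of its speed; a pose out of reach is approached as far as the arm can. A call with a number of a shift or a turn outside -1 to 1 is refused whole. A call with a gripper value outside its range is refused whole. The fingers move at their own pace and stop on an object; the grip force is fixed at half the most. Time passes only in rows, so rows that do not move let the fingers close. It gives the time, the measured TCP pose, the force, the opening and the grip force at its end, in the units of the state.
- state(): the state, without advancing time (a new reading comes with each control period).
- grab_frame(name): name is "scene" or "top"; returns the picture (480x640x3 uint8, red, green, blue); there is no depth.
- get_calibration(name): a dict with "vertical_fov" (degrees; the focal length in pixels is half the picture's height over the tangent of half this angle, whatever the lens; pixels are square), "cx", "cy" (the principal point, pixels), "R" (3x3) and "t" (3): a world point X has camera coordinates R X + t. Camera axes: x right, y down, z forward; pixel columns grow to the right and rows downward; lengths in m; the calibration is good to about 2 mm. A picture is of the moment at which its call begins. get_calibration takes no time and is no camera call.
- job.job_done(): hands the job in; it is judged then, once.
The state is a dict: "time": time; "joint_pos": joint angles; "joint_vel": joint speeds; "joint_efforts": joint torques, N m; "tool_pos": TCP position; "tool_rot": TCP orientation; "contact_force": force on the tool from outside, world axes, zero at the start; "ft_torque": the same for the moment, N m; "gripper_width": opening from 0.0 (shut) to 1.0 (fully open); "grasp_force": force on a finger pad.
Only numpy, scipy, OpenCV 4.12 (cv2) and the standard library are available. Lean on these libraries where they do the work, as an engineer would, in place of code of your own. Each camera call takes 0.05 s, during which the arm holds its last target. There are 200 camera calls.

### The job

Put all the loose paint scrapers into the drying dock: slide each one in flat, blade first, into a slot of its own until its handle is up against the dock, and let go of it. Then turn the dock's dial to the two-bar mark, and after that swing the sprung start lever all the way to its stop and let it spring back. Leave the other things on the bench where they are.

Things in the scene. Friction and masses are not known exactly. Their poses are not given: they have to be found in the camera images.
- scraper0: paint scraper lying flat, None if absent: wooden handle 80 x 26 wide x 22 high with a steel blade 60 x 52 wide x 3 thick at half its height, 110 g. Origin at the middle of its 140 length, 11 mm above what it lies on; +x to the blade: handle x -70 to +10, blade +10 to +70. Same top and bottom; balances 13 mm behind the origin
- scraper1: paint scraper lying flat, None if absent: wooden handle 80 x 26 wide x 22 high with a steel blade 60 x 52 wide x 3 thick at half its height, 110 g. Origin at the middle of its 140 length, 11 mm above what it lies on; +x to the blade: handle x -70 to +10, blade +10 to +70. Same top and bottom; balances 13 mm behind the origin
- scraper2: paint scraper lying flat, None if absent: wooden handle 80 x 26 wide x 22 high with a steel blade 60 x 52 wide x 3 thick at half its height, 110 g. Origin at the middle of its 140 length, 11 mm above what it lies on; +x to the blade: handle x -70 to +10, blade +10 to +70. Same top and bottom; balances 13 mm behind the origin
- scraper3: paint scraper lying flat, None if absent: wooden handle 80 x 26 wide x 22 high with a steel blade 60 x 52 wide x 3 thick at half its height, 110 g. Origin at the middle of its 140 length, 11 mm above what it lies on; +x to the blade: handle x -70 to +10, blade +10 to +70. Same top and bottom; balances 13 mm behind the origin
- dock: drying dock: low white machine fixed to the bench, 60 high, slots open to above behind their front bar. Origin on the bench under the middle of the slotted front face, which looks to -x (the robot). Slotted part y -190 to +160, 85 deep behind the face; a ledge 12 high reaches 110 in front of it. Control end at its right, y -420 to -190, x -80 to +85, with dial and lever on top
- slot0 (a point): mouth of slot 1 of 4, counted from the dock's +y end, 76 mm apart: centre of the opening in the front face; axes as the dock's, +x into the slot. 64 wide, 11 high (5 below, 6 above), 75 deep, level. The ledge is 11 below, so a scraper lying flat on it has its blade at this height. Fully home, the handle's end meets the face: the scraper's origin is 10 in front (-x) of this point
- slot1 (a point): mouth of slot 2 of 4, counted from the dock's +y end, 76 mm apart: centre of the opening in the front face; axes as the dock's, +x into the slot. 64 wide, 11 high (5 below, 6 above), 75 deep, level. The ledge is 11 below, so a scraper lying flat on it has its blade at this height. Fully home, the handle's end meets the face: the scraper's origin is 10 in front (-x) of this point
- slot2 (a point): mouth of slot 3 of 4, counted from the dock's +y end, 76 mm apart: centre of the opening in the front face; axes as the dock's, +x into the slot. 64 wide, 11 high (5 below, 6 above), 75 deep, level. The ledge is 11 below, so a scraper lying flat on it has its blade at this height. Fully home, the handle's end meets the face: the scraper's origin is 10 in front (-x) of this point
- slot3 (a point): mouth of slot 4 of 4, counted from the dock's +y end, 76 mm apart: centre of the opening in the front face; axes as the dock's, +x into the slot. 64 wide, 11 high (5 below, 6 above), 75 deep, level. The ledge is 11 below, so a scraper lying flat on it has its blade at this height. Fully home, the handle's end meets the face: the scraper's origin is 10 in front (-x) of this point
- dial_grip (a point): on the dial's axis at the height to grip, 88 above the bench. Dial: black disc of 60 diameter with an upright grip bar 56 long x 12 wide, 66 to 96 above the bench; this point's +x runs along the bar to the pointer end (white line)
- dial (a joint): dial angle in rad, growing clockwise seen from above; four sprung detents at 0 (round dot, off), 0.6 (one bar), 1.2 (two bars), 1.8 (three bars) marked round it; it clicks to the nearest detent when let go, takes up to about 0.15 N m, and starts at the dot or at one bar. Stops just beyond the ends
- lever_grip (a point): start lever's grip: round upright post 18 diameter, 68 to 114 above the bench, on a flat arm 8 thick whose top is 76 above the bench; the point is on the post's axis, 100 above the bench, 75 from the pivot
- lever_pivot (a point): on the lever's vertical pivot axis, 100 above the bench, at the dock's x = -10, y = -330; its axes are the dock's. At rest the arm points 135 degrees clockwise (seen from above) from the dock's +x
- lever (a joint): lever angle in rad: 0 at rest, growing counterclockwise seen from above (the post goes right and then away from the robot), hard stop at 1.0; a spring pulls it back to 0, about 0.8 N at the post at rest and 3.5 N at the stop
- bottle_a: bystander: plastic paint bottle, 44 diameter x 110 high, origin under its centre
- bottle_b: bystander: plastic paint bottle, 44 diameter x 110 high, origin under its centre
- jar: bystander: paint jar, 64 diameter x 70 high, origin under its centre
- tape: bystander: tape roll lying flat, 96 diameter x 24 high, origin under its centre
- mug: bystander: mug, 76 diameter x 90 high, origin under its centre
- eraser: bystander: grey rubber block 70 x 40 x 25, origin under its centre
There are look-alikes about, which are no part of the job. Leave any green look-alike of the scraper3 alone. What is shaped like the scraper1 but orange is not meant.

How it is judged:
On the way, in this order (a step that is already met when the one before it is completed fails the run):
1. every scraper present lies fully home in a slot, released (x of scraper0 in the frame of dock between -0.018 and 0 m and z of scraper0 in the frame of dock between 0.017 and 0.029 m and angle between the x axis of each of scraper0, scraper1, scraper2, scraper3 and the x axis of dock, either way round below 0.15 rad and (y of scraper0 in the frame of slot0 between -0.01 and 0.01 m or y of scraper0 in the frame of slot1 between -0.01 and 0.01 m or y of scraper0 in the frame of slot2 between -0.01 and 0.01 m or y of scraper0 in the frame of slot3 between -0.01 and 0.01 m) and x of scraper1 in the frame of dock between -0.018 and 0 m and z of scraper1 in the frame of dock between 0.017 and 0.029 m and (y of scraper1 in the frame of slot0 between -0.01 and 0.01 m or y of scraper1 in the frame of slot1 between -0.01 and 0.01 m or y of scraper1 in the frame of slot2 between -0.01 and 0.01 m or y of scraper1 in the frame of slot3 between -0.01 and 0.01 m) and x of scraper2 in the frame of dock between -0.018 and 0 m and z of scraper2 in the frame of dock between 0.017 and 0.029 m and (y of scraper2 in the frame of slot0 between -0.01 and 0.01 m or y of scraper2 in the frame of slot1 between -0.01 and 0.01 m or y of scraper2 in the frame of slot2 between -0.01 and 0.01 m or y of scraper2 in the frame of slot3 between -0.01 and 0.01 m) and x of scraper3 in the frame of dock between -0.018 and 0 m and z of scraper3 in the frame of dock between 0.017 and 0.029 m and (y of scraper3 in the frame of slot0 between -0.01 and 0.01 m or y of scraper3 in the frame of slot1 between -0.01 and 0.01 m or y of scraper3 in the frame of slot2 between -0.01 and 0.01 m or y of scraper3 in the frame of slot3 between -0.01 and 0.01 m) and contact force between the fingers and scraper0 below 0.5 N and contact force between the fingers and scraper1 below 0.5 N and contact force between the fingers and scraper2 below 0.5 N and contact force between the fingers and scraper3 below 0.5 N), for 0.2 s.
2. the dial stands at the two-bar mark (value of joint dial between 1.05 and 1.35 rad), for 0.2 s.
3. the start lever is at its stop (value of joint lever above 0.93 rad), for 0.1 s.
4. the start lever has sprung back (value of joint lever below 0.08 rad), for 0.2 s.
At the end, for the whole second after the job is handed in: Every scraper present lies flat and still in a slot of its own, its handle within 8 mm of the dock's face and within 10 mm of the slot's centre line; the dial is within 0.15 rad of the two-bar mark (1.2 rad); the lever is back at rest (under 0.08 rad) (all of step 2 and x of scraper0 in the frame of dock between -0.018 and 0 m and z of scraper0 in the frame of dock between 0.017 and 0.029 m and angle between the x axis of each of scraper0, scraper1, scraper2, scraper3 and the x axis of dock, either way round below 0.15 rad and (y of scraper0 in the frame of slot0 between -0.01 and 0.01 m or y of scraper0 in the frame of slot1 between -0.01 and 0.01 m or y of scraper0 in the frame of slot2 between -0.01 and 0.01 m or y of scraper0 in the frame of slot3 between -0.01 and 0.01 m) and x of scraper1 in the frame of dock between -0.018 and 0 m and z of scraper1 in the frame of dock between 0.017 and 0.029 m and (y of scraper1 in the frame of slot0 between -0.01 and 0.01 m or y of scraper1 in the frame of slot1 between -0.01 and 0.01 m or y of scraper1 in the frame of slot2 between -0.01 and 0.01 m or y of scraper1 in the frame of slot3 between -0.01 and 0.01 m) and x of scraper2 in the frame of dock between -0.018 and 0 m and z of scraper2 in the frame of dock between 0.017 and 0.029 m and (y of scraper2 in the frame of slot0 between -0.01 and 0.01 m or y of scraper2 in the frame of slot1 between -0.01 and 0.01 m or y of scraper2 in the frame of slot2 between -0.01 and 0.01 m or y of scraper2 in the frame of slot3 between -0.01 and 0.01 m) and x of scraper3 in the frame of dock between -0.018 and 0 m and z of scraper3 in the frame of dock between 0.017 and 0.029 m and (y of scraper3 in the frame of slot0 between -0.01 and 0.01 m or y of scraper3 in the frame of slot1 between -0.01 and 0.01 m or y of scraper3 in the frame of slot2 between -0.01 and 0.01 m or y of scraper3 in the frame of slot3 between -0.01 and 0.01 m) and linear speed of each of scraper0, scraper1, scraper2, scraper3 below 0.02 m/s and value of joint lever below 0.08 rad); the robot touches nothing.
It fails at once if another thing on the bench (bottle, jar, tape, mug, rubber block) is moved more than 40 mm (distance of any of bottle_a, bottle_b, jar, tape, mug, eraser from where it was at the start of the episode above 0.04 m).
Of scraper0, scraper1, scraper2, scraper3 only 3 to 4 are there at a start; the rules pass over those that are not, and their reading is None.
At some moment in a run one of scraper0, scraper1, scraper2, scraper3 may be knocked a few centimetres aside while the robot is not near it.
Once in a run the grip may slacken for a moment while it holds something.
It also fails if it takes over 210 s, if anything falls off the work surface, if the arm or the gripper's body presses on something with over 40 N, if the wrist force passes 120 N, or if a joint passes its speed limit or range.

## Working session

There is one attempt and no reset: what is moved stays moved. The work goes in short steps, Python scripts to look and compute and a tool call to move; the robot and the scene stay as the last step left them, time stands still between calls to the robot, and variables do not carry over. Pictures are saved under pics/ and viewed, at most 14 in all, crops included, and the job is handed in when it is done.

Besides the shell and the picture viewer there is one more tool, called after "Emit:" by a JSON object that holds its "method" and its "body". move_arm: Moves the arm, as the interface text tells. Shift numbers are shares of 0.6 m and turn numbers shares of 6 degrees, none past 1 either way. Its arguments: {"type":"object","properties":{"targets":{"type":"array"}},"required":["targets"]}

```bash
mkdir -p pics
python3 - <<'E'
from plant import *
import cv2
for n in("scene","top"):
    f=grab_frame(n); cv2.imwrite(f"pics/{n}0.png",f[:,:,::-1]); print(n,get_calibration(n))
s=state();print(s)
E
```

```text
scene {'vertical_fov': 57.73319588641647, 'cx': 324.39588807107015, 'cy': 240.67263869981392, 'R': array([[ 0.88245601,  0.47037554,  0.00427019],
       [ 0.31544452, -0.58501209, -0.74716505],
       [-0.34895005,  0.6606873 , -0.66462482]]), 't': array([-0.38290162, -0.09704055,  1.40431813])}
top {'vertical_fov': 48.63333439223968, 'cx': 326.5307385755993, 'cy': 239.15103984872727, 'R': array([[-0.01646649, -0.99983919,  0.00710247],
       [-0.99403469,  0.01560412, -0.10794232],
       [ 0.10781413, -0.00883753, -0.99413179]]), 't': array([-0.02787295,  0.44570169,  1.55554501])}
{'time': 0.1, 'joint_pos': array([-1.35499402e+00,  5.33059156e-02,  1.61417182e+00,  2.26578960e-05,
        1.47596825e+00, -1.19000802e-01]), 'joint_vel': array([-0.00191579, -0.00286541, -0.00383668,  0.00231828,  0.00079156,
        0.0007793 ]), 'joint_efforts': array([ 2.89571399e-04, -3.94904923e+01, -3.71362996e+01, -3.42465205e-05,
        3.91855458e-03,  1.12538109e-05]), 'tool_pos': array([ 0.20525893, -0.58978883,  0.25516752]), 'tool_rot': array([-9.26122832e-04,  9.86020808e-01,  1.66619652e-01, -3.35698048e-05]), 'contact_force': array([-0.41292336, -0.96775418,  0.13853774]), 'ft_torque': array([ 0.01757761, -0.0072767 ,  0.02879671]), 'grasp_force': 0.0, 'gripper_width': 0.996331635703896}
```

View pics/top0.png

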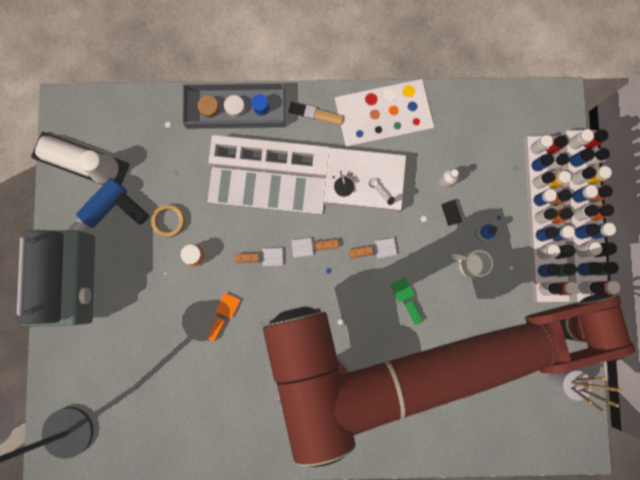

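View pics/scene0.png

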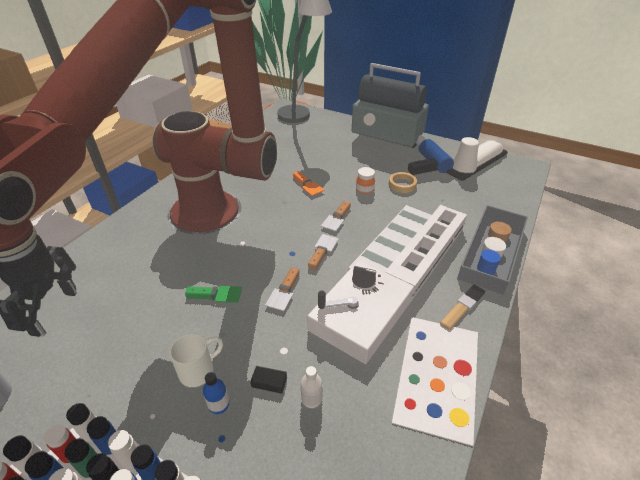

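The top view shows three scrapers with brown handles at (260,257), (315,245) and (373,250). The look-alikes are orange at (225,315), green at (408,300) and a paintbrush at (317,112). The dock is at (305,175), with its dial at (344,185) and lever at (383,190). Next is a close crop to check.

```bash
cat > h.py <<'E'
from plant import *
import numpy as np, cv2
def K(c): 
    f=240/np.tan(np.radians(c["vertical_fov"]/2)); return f
def px2w(n,uv,z):
    c=get_calibration(n); f=K(c); C=-c["R"].T@c["t"]
    d=c["R"].T@np.array([(uv[0]-c["cx"])/f,(uv[1]-c["cy"])/f,1]); return C+d*(z-C[2])/d[2]
def w2px(n,X):
    c=get_calibration(n); p=c["R"]@np.array(X)+c["t"]; return p[:2]/p[2]*K(c)+[c["cx"],c["cy"]]
E
python3 - <<'E'
from h import *
f=cv2.imread("pics/top0.png")
cv2.imwrite("pics/c1.png",cv2.resize(f[130:275,200:415],None,fx=3.7,fy=3.7,interpolation=cv2.INTER_CUBIC))
hsv=cv2.cvtColor(f,cv2.COLOR_BGR2HSV)
m=cv2.inRange(hsv,(5,110,80),(18,215,220))
n,l,s,c=cv2.connectedComponentsWithStats(m)
for i in range(1,n):
    if s[i][4]>60: print(s[i],c[i],px2w("top",c[i],.022), cv2.minAreaRect(np.argwhere(l==i)[:,::-1].astype(np.float32)),np.median(hsv[l==i],0))
E
```

```text
[198  96  20  21 323] [207.57275542 105.91640867] [0.86077459 0.32180944 0.022     ] ((207.75003051757812, 105.75000762939453), (20.50609588623047, 18.384775161743164), 45.0) [ 14. 139. 167.]
[315 110  28  14 236] [328.25       116.49576271] [ 0.82224935 -0.04651652  0.022     ] ((328.3823547363281, 116.4706039428711), (27.649059295654297, 8.48874568939209), 14.03624439239502) [ 16. 133. 191.]
[370 110   9   9  63] [374.3015873  113.93650794] [ 0.82835378 -0.18751037  0.022     ] ((374.0, 114.0), (8.0, 8.0), 90.0) [ 10. 160. 193.]
[551 191  14  14  61] [557.13114754 200.37704918] [ 0.55198536 -0.73144395  0.022     ] ((556.086181640625, 198.4655303955078), (11.698805809020996, 12.812978744506836), 68.19859313964844) [  9. 147. 125.]
[151 205  33  32 365] [166.75890411 220.37534247] [0.50926053 0.44066623 0.022     ] ((167.10000610351562, 220.30001831054688), (31.752164840698242, 30.857736587524414), 26.56505012512207) [ 16. 131. 185.]
[552 208  16  15  67] [558.50746269 217.04477612] [ 0.50124116 -0.73236777  0.022     ] ((557.873291015625, 216.42120361328125), (12.579608917236328, 1
[... 2129 characters left out ...]
79315 -0.09547965  0.022     ] ((350.54632568359375, 402.1170959472656), (5.622255325317383, 36.85700988769531), 75.52970886230469) [  5. 151.  96.]
[405 399  12  15  66] [410.22727273 406.53030303] [-0.0437035  -0.26835129  0.022     ] ((410.5, 406.0), (14.0, 11.0), 90.0) [  5. 146. 100.]
[359 412  23   9  77] [371.27272727 415.98701299] [-0.06814086 -0.15531215  0.022     ] ((370.0264587402344, 415.6558532714844), (21.781808853149414, 8.053133010864258), 4.39870548248291) [  5. 148. 101.]
[300 429  18  34 191] [309.04188482 447.08900524] [-0.15115901  0.02473287  0.022     ] ((308.68292236328125, 445.6463317871094), (33.90248107910156, 15.79171085357666), 83.6598129272461) [  5. 143. 129.]
```

View pics/c1.png

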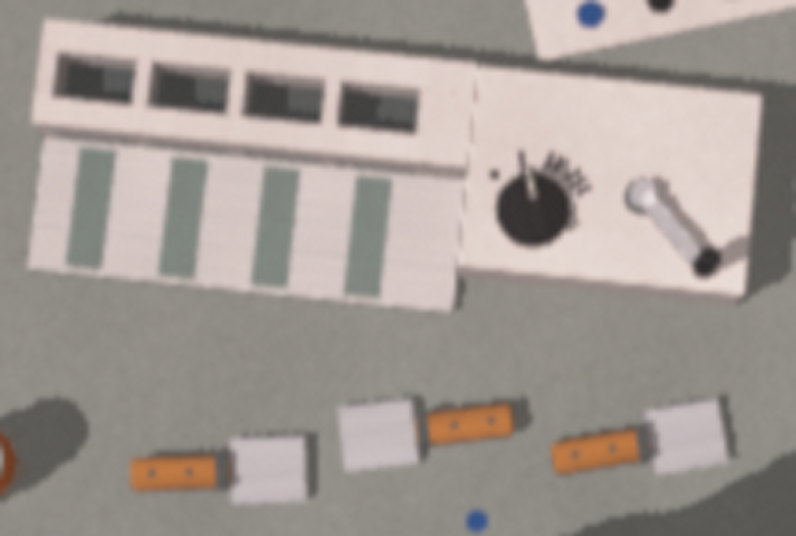

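```bash
cat > find.py <<'E'
from h import *
def scrapers(f,roi=None):
    hsv=cv2.cvtColor(f,cv2.COLOR_BGR2HSV)
    def comps(m,a,b):
        n,l,s,c=cv2.connectedComponentsWithStats(m)
        return [(c[i],s[i]) for i in range(1,n) if a<s[i][4]<b]
    H=comps(cv2.inRange(hsv,(9,130,130),(17,185,230)),120,300)
    B=comps(cv2.inRange(hsv,(0,0,165),(179,40,255)),150,420)
    out=[]
    for h,_ in H:
        for b,s in B:
            if 15<np.hypot(*(h-b))<34:
                hw=px2w("top",h,.022);bw=px2w("top",b,.0125);d=(bw-hw)[:2];L=np.hypot(*d);d/=L
                out.append((bw[:2]-.04*d,np.degrees(np.arctan2(d[1],d[0])),L,s[4],h))
    return out
E
python3 - <<'E'
from find import *
f=cv2.imread("pics/top0.png")
for r in scrapers(f): print("scr",r)
P=lambda x,y,z:px2w("top",(200+x/3.7,130+y/3.7),z)[:2]
obs=[((28,268),.012,(-.11,.16)),((455,310),.012,(-.11,-.19)),((42,20),.06,(.085,.16)),((762,95),.06,(.085,-.42)),((742,297),.06,(-.08,-.42)),((463,265),.06,(-.08,-.19))]
W=np.array([P(*a,z) for a,z,_ in obs]);D=np.array([d for _,_,d in obs])
wc,dc=W.mean(0),D.mean(0);a=W-wc;b=D-dc
th=np.arctan2((b[:,0]*a[:,1]-b[:,1]*a[:,0]).sum(),(a*b).sum());R=np.array([[np.cos(th),-np.sin(th)],[np.sin(th),np.cos(th)]])
o=wc-R@dc;print("dock",o,np.degrees(th));print((W-(D@R.T+o))*1e3)
dk=lambda p:R.T@(p-o)
hsv=cv2.cvtColor(f,cv2.COLOR_BGR2HSV);m=cv2.inRange(hsv,(55,20,60),(100,90,170))
n,l,s,c=cv2.connectedComponentsWithStats(m)
for i in range(1,n):
    if 100<s[i][4]<400 and s[i][0]>205 and s[i][1]<215: print("strip",s[i],dk(px2w("top",c[i],.012)[:2]))
for p in[(533,208),(533,205)]: print("dial",dk(P(*p,.066)))
print("ptr",dk(P(521,152,.096)),dk(P(535,195,.096)),"dot",dk(P(493,174,.06)),"lever post",dk(P(707,260,.114)),"pivot",dk(P(645,195,.08)))
E
```

```text
scr (array([0.86505433, 0.28466422]), np.float64(-86.37960244440333), np.float64(0.07823498311683195), np.int32(306), array([207.24535316, 105.33085502]))
scr (array([0.42692963, 0.00052704]), np.float64(96.28398081937058), np.float64(0.07579817332801785), np.int32(354), array([326.61111111, 244.02469136]))
scr (array([ 0.41217845, -0.17154787]), np.float64(-81.91023009583343), np.float64(0.07671861665042691), np.int32(324), array([360.42682927, 251.47560976]))
scr (array([0.39536748, 0.16744461]), np.float64(-89.04927625177501), np.float64(0.07572427336088415), np.int32(328), array([246.4625 , 257.39375]))
dock [0.65327722 0.15120784] -6.829843917422964
[[ 0.42097995 -1.4561953 ]
 [ 2.09729548 -1.33098473]
 [-0.66426074  1.68325921]
 [-1.57145875  2.03873525]
 [-0.96847946  3.58772815]
 [ 0.68592352 -4.52254259]]
dial [-0.02863638 -0.24488048]
dial [-0.026234   -0.24464145]
ptr [ 0.00807588 -0.23063845] [-0.02467211 -0.24484342] dot [-0.00328979 -0.21060402] lever post [-0.06528017 -0.38034476] pivot [-0.0121537  -0.33104347]
```

```bash
cat >> h.py <<'E'
o=np.array([.6533,.1512]);TH=-6.83
def dock2w(p):
    a=np.radians(TH);return o+np.array([[np.cos(a),-np.sin(a)],[np.sin(a),np.cos(a)]])@np.array(p)
def pose():
    s=state();w,x,y,z=s["tool_rot"];return np.array(s["tool_pos"]),np.degrees(np.arctan2(2*(x*y+w*z),1-2*(y*y+z*z)))
def plan(wps,step=.036):
    """wps: (x,y,z,yaw,grip,minrows)"""
    p,yaw=pose();print("now",p.round(4),round(yaw,2));rows=[]
    for x,y,z,yt,g,*mr in wps:
        q=np.array([x,y,z]);dy=(yt-yaw+180)%360-180
        n=max(1,int(np.ceil(np.linalg.norm(q-p)/step)),int(np.ceil(abs(dy)/5.9)),*(mr or [1]));p0=p.copy();y0=yaw
        for i in range(1,n+1):
            d=p0+(q-p0)*i/n-p;a=np.radians(yaw);c,s=np.cos(a),np.sin(a)
            r=[round(v,4) for v in((c*d[0]+s*d[1])/.6,(s*d[0]-c*d[1])/.6,-d[2]/.6,-(y0+dy*i/n-yaw)/6)]
            r=[round(v,3) for v in r]
            p=p+np.array([c*r[0]+s*r[1],s*r[0]-c*r[1],-r[2]])*.6;yaw-=r[3]*6
            rows.append([g]+r)
    for i in range(0,len(rows),5):print(rows[i:i+5])
E
python3 - <<'E'
from h import *
a=np.radians(TH);R=np.array([[np.cos(a),-np.sin(a)],[np.sin(a),np.cos(a)]])
P=lambda x,y,z:R.T@(px2w("top",(200+x/3.7,130+y/3.7),z)[:2]-o)
for s in[(90,208),(183,217),(276,227),(368,236)]:print(P(*s,.012))
for s in[(95,80),(190,88),(284,98),(378,108)]:print("win",P(*s,.06))
d=np.array([np.cos(np.radians(96.3)),np.sin(np.radians(96.3))])
g=np.array([.4269,.0005])-.022*d;print(g)
plan([(*g,.15,96.3,70),(*g,.032,96.3,70)])
E
```

```text
[-0.05482977  0.11454986]
[-0.05435624  0.03809442]
[-0.0547081  -0.03843036]
[-0.0543197 -0.1140197]
win [0.03967132 0.11336451]
win [0.04109577 0.03720122]
win [ 0.04081267 -0.03833741]
win [ 0.04052969 -0.11384368]
[ 0.42931415 -0.02136714]
now [ 0.2053 -0.5898  0.2552] 19.18
[[70, np.float64(0.037), np.float64(-0.043), np.float64(0.01), np.float64(-0.714)], [70, np.float64(0.04), np.float64(-0.04), np.float64(0.01), np.float64(-0.714)], [70, np.float64(0.043), np.float64(-0.037), np.float64(0.009), np.float64(-0.714)], [70, np.float64(0.045), np.float64(-0.034), np.float64(0.01), np.float64(-0.714)], [70, np.float64(0.048), np.float64(-0.03), np.float64(0.01), np.float64(-0.714)]]
[[70, np.float64(0.05), np.float64(-0.026), np.float64(0.009), np.float64(-0.714)], [70, np.float64(0.052), np.float64(-0.023), np.float64(0.01), np.float64(-0.714)], [70, np.float64(0.053), np.float64(-0.018), np.float64(0.01), np.float64(-0.714)], [70, np.float64(0.055), np.float64(-0.015), np.float64(0.01), np.float64(-0.714)], [70, np.float64(0.056), np.float64(-0.011), np.float64(0.009), np.float64
[... 280 characters left out ...]
6), np.float64(0.006), np.float64(0.009), np.float64(-0.714)], [70, np.float64(0.056), np.float64(0.011), np.float64(0.01), np.float64(-0.714)]]
[[70, np.float64(0.054), np.float64(0.014), np.float64(0.01), np.float64(-0.714)], [70, np.float64(0.054), np.float64(0.019), np.float64(0.01), np.float64(-0.714)], [70, np.float64(0.052), np.float64(0.022), np.float64(0.009), np.float64(-0.714)], [70, np.float64(-0.0), np.float64(0.0), np.float64(0.049), np.float64(0.0)], [70, np.float64(-0.0), np.float64(0.0), np.float64(0.05), np.float64(0.0)]]
[[70, np.float64(-0.0), np.float64(0.0), np.float64(0.049), np.float64(0.0)], [70, np.float64(-0.0), np.float64(0.0), np.float64(0.049), np.float64(0.0)]]
```

Emit:
{"method": "move_arm", "body": {"targets": [[[70, 0.037, -0.043, 0.01, -0.714], [70, 0.04, -0.04, 0.01, -0.714], [70, 0.043, -0.037, 0.009, -0.714], [70, 0.045, -0.034, 0.01, -0.714], [70, 0.048, -0.03, 0.01, -0.714]]]}}

```text
time: 0.52
tool_pos: [0.2675, -0.4304, 0.2259]
tool_rot: [-0.001, 0.937, 0.348, 0.0]
contact_force: [0.6, 0.5, -0.1]
gripper_width: 0.703
grasp_force: 0.0
```

Emit:
{"method": "move_arm", "body": {"targets": [[[70, 0.05, -0.026, 0.009, -0.714], [70, 0.052, -0.023, 0.01, -0.714], [70, 0.053, -0.018, 0.01, -0.714], [70, 0.055, -0.015, 0.01, -0.714], [70, 0.056, -0.011, 0.009, -0.714]]]}}

```text
time: 0.93
tool_pos: [0.3298, -0.2723, 0.1972]
tool_rot: [-0.0, 0.856, 0.517, 0.0]
contact_force: [0.9, -0.4, 0.8]
gripper_width: 0.696
grasp_force: 0.0
```

Emit:
{"method": "move_arm", "body": {"targets": [[[70, 0.056, -0.006, 0.01, -0.714], [70, 0.056, -0.002, 0.01, -0.715], [70, 0.057, 0.002, 0.01, -0.714], [70, 0.056, 0.006, 0.009, -0.714], [70, 0.056, 0.011, 0.01, -0.714]]]}}

```text
time: 1.35
tool_pos: [0.3923, -0.1147, 0.1682]
tool_rot: [0.0, 0.745, 0.667, 0.0]
contact_force: [0.2, -0.1, -0.2]
gripper_width: 0.697
grasp_force: 0.0
```

Emit:
{"method": "move_arm", "body": {"targets": [[[70, 0.054, 0.014, 0.01, -0.714], [70, 0.054, 0.019, 0.01, -0.714], [70, 0.052, 0.022, 0.009, -0.714], [70, 0, 0, 0, 0]]]}}

```text
time: 1.68
tool_pos: [0.4291, -0.017, 0.1497]
tool_rot: [-0.002, 0.664, 0.748, 0.0]
contact_force: [-0.4, -0.7, 0.5]
gripper_width: 0.698
grasp_force: 0.0
```

Run:
```python
from find import *
f=grab_frame("scene")[:,:,::-1]; cv2.imwrite("pics/s1.png",cv2.resize(f[130:360,200:440],None,fx=2.5,fy=2.5))
plan([(.4293,-.0214,.032,96.3,70)])
for x in(.01,-.07): 
    d=np.array([np.cos(np.radians(96.3)),np.sin(np.radians(96.3))]); print((w2px("scene",(*(np.array([.4269,.0005])+x*d),.022))-[200,130])*2.5)
t=grab_frame("top")[:,:,::-1].copy()
for r in scrapers(t): print(r)
```

```text
now [ 0.4287 -0.019   0.1501] 96.62
[[70, np.float64(-0.001), np.float64(0.0), np.float64(0.049), np.float64(0.013)], [70, np.float64(-0.001), np.float64(0.0), np.float64(0.05), np.float64(0.013)], [70, np.float64(-0.001), np.float64(0.0), np.float64(0.049), np.float64(0.013)], [70, np.float64(-0.001), np.float64(0.0), np.float64(0.049), np.float64(0.014)]]
[309.11903183 289.52915307]
[281.96274126 335.11641617]
(array([0.86508405, 0.28468345]), np.float64(-86.27972058853648), np.float64(0.07811425958065632), np.int32(307), array([207.27985075, 105.33955224]))
(array([ 0.41215817, -0.17171228]), np.float64(-81.96947185211758), np.float64(0.0769675257451852), np.int32(321), array([360.39759036, 251.48192771]))
(array([0.39538486, 0.16754337]), np.float64(-88.90595428205198), np.float64(0.07552524592589692), np.int32(325), array([246.49689441, 257.41614907]))
```

View pics/s1.png

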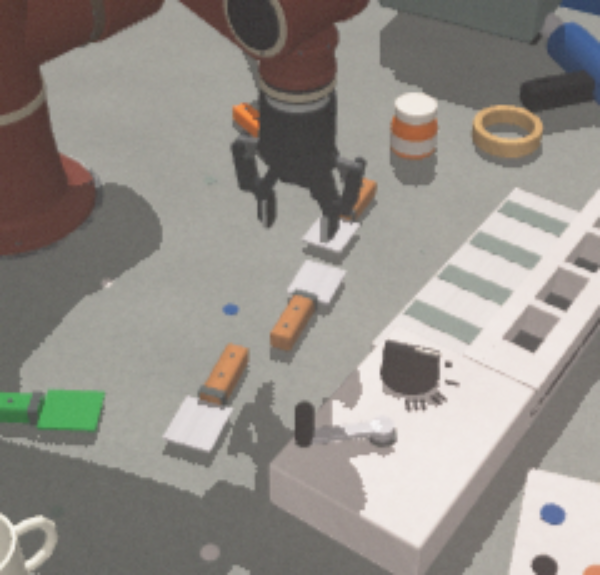

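The crop shows the gripper over the middle scraper. Its handle runs from about (305,298) to (283,340), which matches the predicted ends, so I'm descending and gripping.

Emit:
{"method": "move_arm", "body": {"targets": [[[70, -0.001, 0, 0.049, 0.013], [70, -0.001, 0, 0.05, 0.013], [70, -0.001, 0, 0.049, 0.013], [70, 0, 0, 0.05, 0.014], [70, 0, 0, 0, 0]]]}}

```text
time: 2.2
tool_pos: [0.4241, -0.0235, 0.0268]
tool_rot: [-0.005, 0.67, 0.742, -0.003]
contact_force: [-0.7, -0.6, -1.5]
gripper_width: 0.702
grasp_force: 0.0
```

Emit:
{"method": "move_arm", "body": {"targets": [[[0, 0, 0, 0, 0], [0, 0, 0, 0, 0], [0, 0, 0, 0, 0], [0, 0, 0, 0, 0], [0, 0, 0, 0, 0]]]}}

```text
time: 2.62
tool_pos: [0.4315, -0.0242, 0.0353]
tool_rot: [0.002, 0.669, 0.743, 0.001]
contact_force: [-0.6, -0.3, 7.6]
gripper_width: 0.284
grasp_force: 61.8
```

Emit:
{"method": "move_arm", "body": {"targets": [[[0, 0, 0, -0.03, 0], [0, 0, 0, -0.04, 0], [0, 0, 0, -0.04, 0], [0, 0, 0, 0, 0]]]}}

```text
time: 2.95
tool_pos: [0.4329, -0.0241, 0.1043]
tool_rot: [0.005, 0.669, 0.743, 0.003]
contact_force: [0.8, -1.8, 0.6]
gripper_width: 0.288
grasp_force: 61.0
```

Run:
```python
from h import *
# scraper in tool: grip at scraper x=-.022, yaw aligned with tool
t=dock2w((-.078-.022,.038));print(t)
plan([(*t,.1,TH,0),(*t,.1,TH,0)])
```

```text
[0.55852877 0.20082272]
now [ 0.4329 -0.0241  0.1043] 95.99
[[0, np.float64(0.02), np.float64(0.014), np.float64(0.0), np.float64(0.952)], [0, np.float64(0.02), np.float64(0.012), np.float64(0.001), np.float64(0.952)], [0, np.float64(0.022), np.float64(0.009), np.float64(0.0), np.float64(0.952)], [0, np.float64(0.023), np.float64(0.008), np.float64(0.001), np.float64(0.952)], [0, np.float64(0.023), np.float64(0.005), np.float64(-0.0), np.float64(0.952)]]
[[0, np.float64(0.024), np.float64(0.002), np.float64(0.0), np.float64(0.952)], [0, np.float64(0.024), np.float64(0.001), np.float64(0.001), np.float64(0.952)], [0, np.float64(0.023), np.float64(-0.002), np.float64(0.0), np.float64(0.952)], [0, np.float64(0.024), np.float64(-0.004), np.float64(0.001), np.float64(0.953)], [0, np.float64(0.023), np.float64(-0.007), np.float64(-0.0), np.float64(0.952)]]
[[0, np.float64(0.022), np.float64(-0.009), np.float64(0.0), np.float64(0.952)], [0, np.float64(0.021), np.float64(-0.011), np.float64(0.001), np.float64(0.952)], [0, np.float64(0.02), np.float64(-0.013), np.float64(0.0), np.float64(0.952)], [0, np.float64(0.018), np.float64(-0.015), np.float64(0.001), np.float64(0.952)], [0, np.float64(0.017), np.float64(-0.017), np.float64(-0.0), np.float64(0.952)]]
[[0, np.float64(0.015), np.float64(-0.018), np.float64(0.0), np.float64(0.952)], [0, np.float64(0.014), np.float64(-0.02), np.float64(0.001), np.float64(0.952)], [0, np.float64(0.011), np.float64(-0.021), np.float64(0.0), np.float64(0.952)], [0, np.float64(-0.0), np.float64(-0.0), np.float64(0.0), np.float64(0.0)]]
```

Emit:
{"method": "move_arm", "body": {"targets": [[[0, 0.02, 0.014, 0, 0.952], [0, 0.02, 0.012, 0.001, 0.952], [0, 0.022, 0.009, 0, 0.952], [0, 0.023, 0.008, 0.001, 0.952], [0, 0.023, 0.005, 0, 0.952]]]}}

```text
time: 3.37
tool_pos: [0.4644, 0.0398, 0.0969]
tool_rot: [-0.0, 0.833, 0.553, -0.0]
contact_force: [0.6, -0.3, -1.1]
gripper_width: 0.285
grasp_force: 60.9
```

Emit:
{"method": "move_arm", "body": {"targets": [[[0, 0.024, 0.002, 0, 0.952], [0, 0.024, 0.001, 0.001, 0.952], [0, 0.023, -0.002, 0, 0.952], [0, 0.024, -0.004, 0.001, 0.953], [0, 0.023, -0.007, 0, 0.952]]]}}

```text
time: 3.78
tool_pos: [0.4993, 0.1024, 0.0955]
tool_rot: [-0.0, 0.944, 0.33, -0.0]
contact_force: [0.1, -0.2, -1.0]
gripper_width: 0.283
grasp_force: 60.9
```

Emit:
{"method": "move_arm", "body": {"targets": [[[0, 0.022, -0.009, 0, 0.952], [0, 0.021, -0.011, 0.001, 0.952], [0, 0.02, -0.013, 0, 0.952], [0, 0.018, -0.015, 0.001, 0.952], [0, 0.017, -0.017, 0, 0.952]]]}}

```text
time: 4.2
tool_pos: [0.5338, 0.1647, 0.0943]
tool_rot: [-0.0, 0.996, 0.087, -0.0]
contact_force: [-0.3, -0.1, -1.3]
gripper_width: 0.283
grasp_force: 60.9
```

Emit:
{"method": "move_arm", "body": {"targets": [[[0, 0.015, -0.018, 0, 0.952], [0, 0.014, -0.02, 0.001, 0.952], [0, 0.011, -0.021, 0, 0.952], [0, 0, 0, 0, 0], [0, 0, 0, 0, 0]]]}}

```text
time: 4.62
tool_pos: [0.5549, 0.2016, 0.0939]
tool_rot: [0.0, 0.998, -0.058, -0.0]
contact_force: [-0.5, 0.2, -0.9]
gripper_width: 0.282
grasp_force: 60.9
```

Run:
```python
from find import *
t=grab_frame("top")[:,:,::-1].copy();f=grab_frame("scene")[:,:,::-1]
a=cv2.resize(t[130:270,190:420],(690,420),interpolation=cv2.INTER_CUBIC); cv2.imwrite("pics/t2.png",a)
for r in scrapers(t): print(r)
p=dock2w((-.1,.038)); print(state()["gripper_width"])
plan([(*p,.046,TH,0,3)])
```

```text
(array([0.86499577, 0.28478481]), np.float64(-86.3346438111637), np.float64(0.07788453465751327), np.int32(310), array([207.32089552, 105.35074627]))
(array([ 0.40868755, -0.16288693]), np.float64(-86.6926603710352), np.float64(0.06767208532196216), np.int32(197), array([360.44848485, 251.44848485]))
0.2833340716798169
now [0.5545 0.2008 0.0938] -6.75
[[0, np.float64(0.002), np.float64(-0.0), np.float64(0.027), np.float64(0.005)], [0, np.float64(0.002), np.float64(-0.0), np.float64(0.026), np.float64(0.004)], [0, np.float64(0.003), np.float64(-0.001), np.float64(0.027), np.float64(0.005)]]
```

View pics/t2.png

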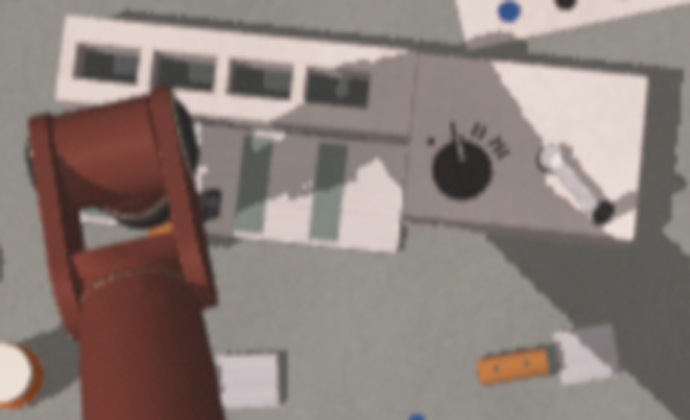

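The top view shows the arm over slot 1, hiding the scraper. The bystanders haven't moved. The pointer stands between the dot and the two-bar mark, so the dial is at one bar. Next I lower and check from the scene camera.

Emit:
{"method": "move_arm", "body": {"targets": [[[0, 0.002, 0, 0.027, 0], [0, 0.002, 0, 0.026, 0.01], [0, 0.003, -0.001, 0.027, 0], [0, 0, 0, 0, 0], [0, 0, 0, 0, 0]]]}}

```text
time: 5.13
tool_pos: [0.5589, 0.2006, 0.0459]
tool_rot: [0.0, 0.998, -0.06, -0.0]
contact_force: [0.2, 0.3, -1.6]
gripper_width: 0.295
grasp_force: 23.0
```

Run:
```python
from h import *
f=grab_frame("scene")[:,:,::-1]
cv2.imwrite("pics/s2.png",cv2.resize(f[160:320,310:480],None,fx=3.5,fy=3.5,interpolation=cv2.INTER_CUBIC))
print(pose(),state()["contact_force"])
for y in(.026,-.026):
  print((w2px("scene",(*dock2w((0,.038+y*32/26)),.023))-[310,160])*3.5)
p=dock2w((-.014-.022,.038));plan([(*p,.046,TH,0,4)])
```

```text
(array([0.55900208, 0.20075436, 0.04614837]), np.float64(-6.888740433561396)) [ 0.83719568 -0.11844726 -0.90322868]
[406.63472039 241.88328257]
[373.60618055 282.5237079 ]
now [0.559  0.2008 0.0461] -6.89
[[0, np.float64(0.026), np.float64(-0.0), np.float64(0.0), np.float64(-0.002)], [0, np.float64(0.027), np.float64(-0.0), np.float64(0.0), np.float64(-0.003)], [0, np.float64(0.026), np.float64(-0.0), np.float64(0.0), np.float64(-0.002)], [0, np.float64(0.027), np.float64(-0.0), np.float64(0.0), np.float64(-0.003)]]
```

View pics/s2.png

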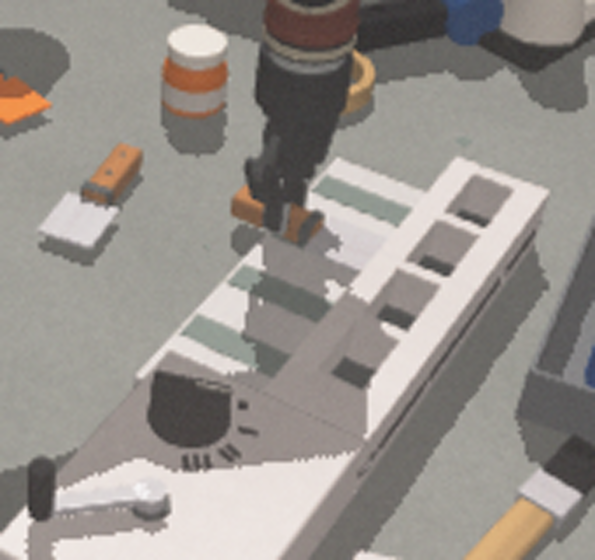

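The scene crop shows the scraper held at (280,215), with its blade at (350,245) in line with the slot mouth. The grip force dipped for a moment, so I insert in two halves.

Emit:
{"method": "move_arm", "body": {"targets": [[[0, 0, 0, 0, 0], [0, 0.02, 0, 0, 0], [0, 0.02, 0, 0, 0], [0, 0.02, 0, 0, 0], [0, 0, 0, 0, 0]]]}}

```text
time: 5.6
tool_pos: [0.5971, 0.1966, 0.0472]
tool_rot: [-0.0, 0.998, -0.06, 0.001]
contact_force: [1.0, 1.0, -1.1]
gripper_width: 0.279
grasp_force: 64.7
```

Run:
```python
from h import *
s=state();print(s["contact_force"],s["grasp_force"],s["gripper_width"])
f=grab_frame("scene")[:,:,::-1]
cv2.imwrite("pics/s3.png",cv2.resize(f[190:260,350:460],None,fx=5,fy=5,interpolation=cv2.INTER_CUBIC))
p=dock2w((-.014-.022,.038));plan([(*p,.046,TH,0,4)])
```

```text
[ 0.95444882  0.95049534 -1.05791789] 64.67281222343445 0.2789602528109927
now [0.5959 0.1968 0.0469] -6.93
[[0, np.float64(0.011), np.float64(0.0), np.float64(0.0), np.float64(-0.004)], [0, np.float64(0.011), np.float64(0.0), np.float64(0.001), np.float64(-0.004)], [0, np.float64(0.011), np.float64(0.0), np.float64(0.0), np.float64(-0.004)], [0, np.float64(0.011), np.float64(0.001), np.float64(0.0), np.float64(-0.004)]]
```

View pics/s3.png

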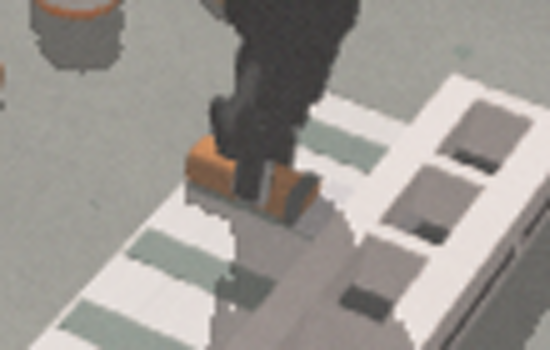

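The blade is entering slot 1 with no contact force. Pushing home.

Emit:
{"method": "move_arm", "body": {"targets": [[[0, 0.011, 0, 0, 0], [0, 0.011, 0, 0, 0], [0, 0.011, 0, 0.001, 0], [0, 0.011, 0, 0, 0], [0, 0, 0, 0, 0]]]}}

```text
time: 6.07
tool_pos: [0.6227, 0.1938, 0.046]
tool_rot: [-0.0, 0.998, -0.06, 0.001]
contact_force: [0.0, 0.3, -1.2]
gripper_width: 0.282
grasp_force: 64.7
```

Emit:
{"method": "move_arm", "body": {"targets": [[[0, 0.006, 0, 0, 0], [0, 0.003, 0, 0, 0], [0, 0, 0, 0, 0], [0, 0, 0, 0, 0]]]}}

```text
time: 6.4
tool_pos: [0.6262, 0.1933, 0.0454]
tool_rot: [0.0, 0.998, -0.06, -0.001]
contact_force: [-2.4, -0.7, 0.0]
gripper_width: 0.287
grasp_force: 64.9
```

Run:
```python
from h import *
s=state();print(s["contact_force"],s["grasp_force"],pose())
```

```text
[-2.42425654 -0.66677109  0.03092194] 64.87438559532166 (array([0.62620487, 0.19331797, 0.04541649]), np.float64(-6.893574997860073))
```

Emit:
{"method": "move_arm", "body": {"targets": [[[50, 0, 0, 0, 0], [50, 0, 0, 0, 0], [50, 0, 0, 0, 0], [50, 0, 0, -0.04, 0], [50, 0, 0, -0.06, 0]]]}}

```text
time: 6.82
tool_pos: [0.6236, 0.1926, 0.1015]
tool_rot: [0.001, 0.998, -0.06, -0.004]
contact_force: [-1.4, 0.4, 0.3]
gripper_width: 0.498
grasp_force: 0.0
```

Run:
```python
from h import *
d=np.array([np.cos(np.radians(-89)),np.sin(np.radians(-89))]);g=np.array([.3954,.1675])-.022*d;print(g)
plan([(*g,.12,91,70)])
```

```text
[0.39501605 0.18949665]
now [0.6236 0.1926 0.1015] -6.9
[[70, np.float64(-0.022), np.float64(0.003), np.float64(-0.002), np.float64(-0.96)], [70, np.float64(-0.023), np.float64(0.001), np.float64(-0.002), np.float64(-0.96)], [70, np.float64(-0.022), np.float64(-0.002), np.float64(-0.001), np.float64(-0.96)], [70, np.float64(-0.022), np.float64(-0.004), np.float64(-0.002), np.float64(-0.959)], [70, np.float64(-0.022), np.float64(-0.005), np.float64(-0.002), np.float64(-0.96)]]
[[70, np.float64(-0.021), np.float64(-0.008), np.float64(-0.002), np.float64(-0.96)], [70, np.float64(-0.02), np.float64(-0.011), np.float64(-0.002), np.float64(-0.96)], [70, np.float64(-0.018), np.float64(-0.012), np.float64(-0.002), np.float64(-0.96)], [70, np.float64(-0.018), np.float64(-0.014), np.float64(-0.001), np.float64(-0.96)], [70, np.float64(-0.016), np.float64(-0.015), np.float64(-0.002), np.float64(-0.96)]]
[[70, np.float64(-0.015), np.float64(-0.017), np.float64(-0.002), np.float64(-0.959)], [70, np.float64(-0.012), np.float64(-0.019), np.float64(-0.002), np.float64(-0.96)], [70, np.float64(-0.011), np.float64(-0.02), np.float64(-0.002), np.float64(-0.96)], [70, np.float64(-0.009), np.float64(-0.02), np.float64(-0.001), np.float64(-0.96)], [70, np.float64(-0.006), np.float64(-0.022), np.float64(-0.002), np.float64(-0.96)]]
[[70, np.float64(-0.005), np.float64(-0.022), np.float64(-0.002), np.float64(-0.96)], [70, np.float64(-0.002), np.float64(-0.022), np.float64(-0.002), np.float64(-0.959)]]
```

Emit:
{"method": "move_arm", "body": {"targets": [[[70, -0.022, 0.003, -0.002, -0.96], [70, -0.023, 0.001, -0.002, -0.96], [70, -0.022, -0.002, -0.001, -0.96], [70, -0.022, -0.004, -0.002, -0.96], [70, -0.022, -0.005, -0.002, -0.96]]]}}

```text
time: 7.23
tool_pos: [0.5592, 0.1922, 0.1117]
tool_rot: [0.0, 0.981, 0.192, 0.001]
contact_force: [0.4, -0.6, 0.1]
gripper_width: 0.704
grasp_force: 0.0
```

Emit:
{"method": "move_arm", "body": {"targets": [[[70, -0.021, -0.008, -0.002, -0.96], [70, -0.02, -0.011, -0.002, -0.96], [70, -0.018, -0.012, -0.002, -0.96], [70, -0.018, -0.014, -0.001, -0.96], [70, -0.016, -0.015, -0.002, -0.96]]]}}

```text
time: 7.65
tool_pos: [0.4921, 0.1915, 0.117]
tool_rot: [0.0, 0.903, 0.43, 0.001]
contact_force: [0.3, -0.2, -0.2]
gripper_width: 0.7
grasp_force: 0.0
```

Emit:
{"method": "move_arm", "body": {"targets": [[[70, -0.015, -0.017, -0.002, -0.96], [70, -0.012, -0.019, -0.002, -0.96], [70, -0.011, -0.02, -0.002, -0.96], [70, -0.009, -0.02, -0.001, -0.96], [70, -0.006, -0.022, -0.002, -0.96]]]}}

```text
time: 8.07
tool_pos: [0.4246, 0.1907, 0.1224]
tool_rot: [0.0, 0.767, 0.641, 0.001]
contact_force: [-0.4, 0.5, -0.0]
gripper_width: 0.699
grasp_force: 0.0
```

Emit:
{"method": "move_arm", "body": {"targets": [[[70, -0.005, -0.022, -0.002, -0.96], [70, -0.002, -0.022, -0.002, -0.96], [70, 0, 0, 0, 0], [70, 0, 0, 0, 0]]]}}

```text
time: 8.4
tool_pos: [0.3983, 0.1902, 0.1248]
tool_rot: [0.001, 0.701, 0.713, 0.001]
contact_force: [0.8, -0.4, 0.7]
gripper_width: 0.701
grasp_force: 0.0
```

Run:
```python
from find import *
t=grab_frame("top")[:,:,::-1].copy();f=grab_frame("scene")[:,:,::-1]
for r in scrapers(t): print(r)
a=cv2.resize(t[130:270,190:410],(660,420),interpolation=cv2.INTER_CUBIC); b=cv2.resize(f[160:300,300:480],(540,420),interpolation=cv2.INTER_CUBIC)
cv2.imwrite("pics/m4.png",cv2.resize(np.hstack([a,b]),(800,280)))
plan([(.395,.1895,.032,91,70)])
```

```text
(array([0.86510223, 0.28466722]), np.float64(-86.44834416429785), np.float64(0.07816698078855149), np.int32(306), array([207.2659176 , 105.29962547]))
now [0.3988 0.1902 0.1248] 90.92
[[70, np.float64(-0.0), np.float64(-0.002), np.float64(0.052), np.float64(-0.005)], [70, np.float64(-0.001), np.float64(-0.002), np.float64(0.051), np.float64(-0.004)], [70, np.float64(0.0), np.float64(-0.002), np.float64(0.052), np.float64(-0.005)]]
```

View pics/m4.png

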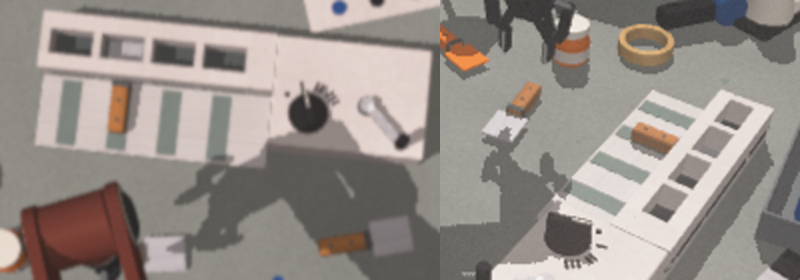

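Slot 1 is filled and home, at (120,107) in the left panel. The next scraper is unmoved, with its handle at (525,97) in the right panel. Descending.

Emit:
{"method": "move_arm", "body": {"targets": [[[70, 0, -0.002, 0.052, 0], [70, -0.001, -0.002, 0.051, -0.01], [70, 0, -0.002, 0.052, 0], [70, 0, 0, 0, 0], [70, 0, 0, 0, 0]]]}}

```text
time: 8.92
tool_pos: [0.3934, 0.1889, 0.0299]
tool_rot: [-0.001, 0.701, 0.713, -0.002]
contact_force: [0.2, 0.4, 0.8]
gripper_width: 0.696
grasp_force: 0.0
```

Emit:
{"method": "move_arm", "body": {"targets": [[[0, 0, 0, 0, 0], [0, 0, 0, 0, 0], [0, 0, 0, 0, 0], [0, 0, 0, 0, 0], [0, 0, 0, 0, 0]]]}}

```text
time: 9.33
tool_pos: [0.3968, 0.1901, 0.034]
tool_rot: [0.001, 0.7, 0.714, 0.002]
contact_force: [-0.5, 0.3, 5.8]
gripper_width: 0.283
grasp_force: 61.6
```

Emit:
{"method": "move_arm", "body": {"targets": [[[0, 0, 0, -0.03, 0], [0, 0, 0, -0.04, 0], [0, 0, 0, -0.05, 0], [0, 0, 0, 0, 0], [0, 0, 0, 0, 0]]]}}

```text
time: 9.75
tool_pos: [0.3962, 0.19, 0.106]
tool_rot: [0.001, 0.7, 0.714, 0.003]
contact_force: [-0.3, 0.5, -2.1]
gripper_width: 0.288
grasp_force: 60.7
```

Run:
```python
from h import *
t=dock2w((-.1,.114))
plan([(*t,.105,TH+180,0)])
```

```text
now [0.3962 0.19   0.106 ] 91.08
[[0, np.float64(0.01), np.float64(0.021), np.float64(0.0), np.float64(-0.977)], [0, np.float64(0.008), np.float64(0.021), np.float64(0.0), np.float64(-0.978)], [0, np.float64(0.005), np.float64(0.022), np.float64(0.0), np.float64(-0.977)], [0, np.float64(0.003), np.float64(0.023), np.float64(0.0), np.float64(-0.977)], [0, np.float64(0.001), np.float64(0.023), np.float64(0.001), np.float64(-0.977)]]
[[0, np.float64(-0.001), np.float64(0.022), np.float64(-0.0), np.float64(-0.977)], [0, np.float64(-0.004), np.float64(0.023), np.float64(-0.0), np.float64(-0.978)], [0, np.float64(-0.006), np.float64(0.022), np.float64(-0.0), np.float64(-0.977)], [0, np.float64(-0.008), np.float64(0.021), np.float64(0.0), np.float64(-0.977)], [0, np.float64(-0.011), np.float64(0.021), np.float64(0.0), np.float64(-0.977)]]
[[0, np.float64(-0.012), np.float64(0.019), np.float64(0.0), np.float64(-0.978)], [0, np.float64(-0.014), np.float64(0.018), np.float64(0.0), np.float64(-0.977)], [0, np.float64(-0.016), np.float64(0.016), np.float64(0.001), np.float64(-0.977)], [0, np.float64(-0.018), np.float64(0.014), np.float64(-0.0), np.float64(-0.977)]]
```

Emit:
{"method": "move_arm", "body": {"targets": [[[0, 0.01, 0.021, 0, -0.977], [0, 0.008, 0.021, 0, -0.977], [0, 0.005, 0.022, 0, -0.977], [0, 0.003, 0.023, 0, -0.977], [0, 0.001, 0.023, 0, -0.977]]]}}

```text
time: 10.17
tool_pos: [0.4553, 0.2201, 0.1015]
tool_rot: [-0.001, 0.495, 0.869, -0.001]
contact_force: [-1.3, -0.4, -1.3]
gripper_width: 0.287
grasp_force: 60.7
```

Emit:
{"method": "move_arm", "body": {"targets": [[[0, -0.001, 0.022, 0, -0.977], [0, -0.004, 0.023, 0, -0.977], [0, -0.006, 0.022, 0, -0.977], [0, -0.008, 0.021, 0, -0.977], [0, -0.011, 0.021, 0, -0.977]]]}}

```text
time: 10.58
tool_pos: [0.5164, 0.2511, 0.1012]
tool_rot: [-0.001, 0.259, 0.966, -0.001]
contact_force: [-0.6, 0.0, -0.9]
gripper_width: 0.283
grasp_force: 60.7
```

Emit:
{"method": "move_arm", "body": {"targets": [[[0, -0.012, 0.019, 0, -0.977], [0, -0.014, 0.018, 0, -0.977], [0, -0.016, 0.016, 0, -0.977], [0, -0.018, 0.014, 0, -0.977], [0, 0, 0, 0, 0]]]}}

```text
time: 11.0
tool_pos: [0.5665, 0.2759, 0.1018]
tool_rot: [-0.0, 0.059, 0.998, -0.0]
contact_force: [0.2, -0.2, -1.0]
gripper_width: 0.29
grasp_force: 60.6
```

Run:
```python
from h import *
t=dock2w((-.1,.114));p=dock2w((-.055,.114))
plan([(*t,.046,TH+180,0,4),(*t,.046,TH+180,0),(*p,.046,TH+180,0,3)])
print(state()["gripper_width"])
```

```text
now [0.5665 0.2759 0.1018] 173.26
[[0, np.float64(-0.0), np.float64(0.0), np.float64(0.023), np.float64(0.004)], [0, np.float64(-0.001), np.float64(0.0), np.float64(0.024), np.float64(0.003)], [0, np.float64(-0.0), np.float64(0.001), np.float64(0.023), np.float64(0.004)], [0, np.float64(-0.001), np.float64(-0.0), np.float64(0.023), np.float64(0.003)], [0, np.float64(0.0), np.float64(-0.0), np.float64(-0.0), np.float64(0.0)]]
[[0, np.float64(-0.025), np.float64(-0.0), np.float64(-0.0), np.float64(0.0)], [0, np.float64(-0.025), np.float64(-0.0), np.float64(-0.0), np.float64(0.0)], [0, np.float64(-0.025), np.float64(-0.0), np.float64(-0.0), np.float64(0.0)]]
0.29007865977801817
```

Emit:
{"method": "move_arm", "body": {"targets": [[[0, 0, 0, 0.023, 0.01], [0, -0.001, 0, 0.024, 0], [0, 0, 0.001, 0.023, 0], [0, -0.001, 0, 0.023, 0], [0, 0, 0, 0, 0]]]}}

```text
time: 11.42
tool_pos: [0.5658, 0.2755, 0.0452]
tool_rot: [-0.001, 0.061, 0.998, -0.001]
contact_force: [0.3, 0.3, -1.1]
gripper_width: 0.287
grasp_force: 63.8
```

Emit:
{"method": "move_arm", "body": {"targets": [[[0, 0, 0, 0, 0], [0, -0.025, 0, 0, 0], [0, -0.025, 0, 0, 0], [0, -0.025, 0, 0, 0], [0, 0, 0, 0, 0]]]}}

```text
time: 11.83
tool_pos: [0.6134, 0.27, 0.047]
tool_rot: [0.001, 0.061, 0.998, 0.0]
contact_force: [-0.5, 0.1, -1.4]
gripper_width: 0.286
grasp_force: 63.9
```

Run:
```python
from h import *
f=grab_frame("scene")[:,:,::-1]
cv2.imwrite("pics/s5.png",cv2.resize(f[180:260,350:460],None,fx=5,fy=5,interpolation=cv2.INTER_CUBIC))
print(state()["contact_force"],state()["gripper_width"])
p=dock2w((-.034,.114));plan([(*p,.046,TH+180,0,2)])
```

```text
[-0.0585711   0.38877253 -2.12156529] 0.28203737311302896
now [0.612  0.2702 0.0467] 173.02
[[0, np.float64(-0.018), np.float64(0.001), np.float64(0.001), np.float64(-0.013)], [0, np.float64(-0.017), np.float64(0.0), np.float64(0.0), np.float64(-0.013)]]
```

View pics/s5.png

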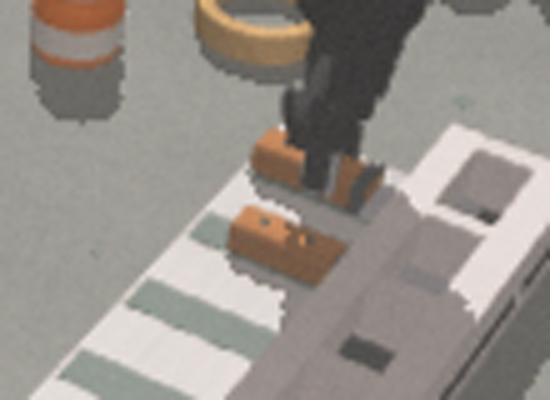

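The second scraper is well into slot 0, held at (310,170), and the first sits home beside it at (290,240). Pushing home and releasing.

Emit:
{"method": "move_arm", "body": {"targets": [[[0, -0.018, 0, 0, 0], [0, -0.017, 0, 0, 0], [0, -0.005, 0, 0, 0], [0, 0, 0, 0, 0], [0, 0, 0, 0, 0]]]}}

```text
time: 12.3
tool_pos: [0.6355, 0.2678, 0.0474]
tool_rot: [-0.0, 0.06, 0.998, -0.0]
contact_force: [-1.1, 0.3, -1.2]
gripper_width: 0.29
grasp_force: 63.9
```

Run:
```python
from h import *
print(state()["contact_force"]);p=dock2w((-.032,.114));plan([(*p,.046,TH+180,0,2)])
```

```text
[-1.11320944  0.34878664 -1.24281541]
now [0.6355 0.2678 0.0474] 173.08
[[0, np.float64(0.0), np.float64(0.0), np.float64(0.001), np.float64(-0.007)], [0, np.float64(0.001), np.float64(0.001), np.float64(0.001), np.float64(-0.007)]]
```

Emit:
{"method": "move_arm", "body": {"targets": [[[0, -0.004, 0, 0.002, 0], [0, -0.002, 0, 0, 0], [0, 0, 0, 0, 0], [0, 0, 0, 0, 0]]]}}

```text
time: 12.63
tool_pos: [0.6368, 0.2677, 0.0457]
tool_rot: [-0.003, 0.06, 0.998, -0.0]
contact_force: [-6.4, 1.0, 1.8]
gripper_width: 0.286
grasp_force: 64.3
```

Emit:
{"method": "move_arm", "body": {"targets": [[[45, 0, 0, 0, 0], [45, 0, 0, 0, 0], [45, 0, 0, 0, 0], [45, 0, 0, -0.04, 0], [45, 0, 0, -0.06, 0]]]}}

```text
time: 13.05
tool_pos: [0.6361, 0.2662, 0.1018]
tool_rot: [-0.004, 0.06, 0.998, -0.002]
contact_force: [0.5, -0.4, -0.9]
gripper_width: 0.451
grasp_force: 0.0
```

Run:
```python
from find import *
t=grab_frame("top")[:,:,::-1].copy()
for r in scrapers(t): print(r)
d=np.array([np.cos(np.radians(-82)),np.sin(np.radians(-82))]);g=np.array([.4122,-.1716])-.022*d;print(g)
plan([(*g,.12,98,70)])
```

```text
(array([0.86507778, 0.28484753]), np.float64(-86.34011894150808), np.float64(0.07796525545288145), np.int32(311), array([207.27407407, 105.32592593]))
(array([ 0.41131568, -0.17005044]), np.float64(-83.01651837896281), np.float64(0.07484060041936899), np.int32(321), array([360.51829268, 251.45121951]))
[ 0.40913819 -0.1498141 ]
now [0.6422 0.2682 0.1143] 173.09
[[70, np.float64(0.022), np.float64(-0.053), np.float64(-0.001), np.float64(0.894)], [70, np.float64(0.016), np.float64(-0.054), np.float64(-0.0), np.float64(0.894)], [70, np.float64(0.011), np.float64(-0.056), np.float64(-0.001), np.float64(0.894)], [70, np.float64(0.006), np.float64(-0.057), np.float64(-0.001), np.float64(0.894)], [70, np.float64(0.001), np.float64(-0.057), np.float64(-0.0), np.float64(0.894)]]
[[70, np.float64(-0.004), np.float64(-0.057), np.float64(-0.001), np.float64(0.894)], [70, np.float64(-0.01), np.float64(-0.056), np.float64(-0.001), np.float64(0.894)], [70, np.float64(-0.015), np.float64(-0.055), np.float64(-0.0), np.float64(0.893)], [70, np.float64(-0.02), np.float64(-0.053), np.float64(-0.001), np.float64(0.894)], [70, np.float64(-0.025), np.float64(-0.051), np.float64(-0.001), np.float64(0.894)]]
[[70, np.float64(-0.03), np.float64(-0.049), np.float64(-0.0), np.float64(0.894)], [70, np.float64(-0.034), np.float64(-0.045), np.float64(-0.001), np.float64(0.894)], [70, np.float64(-0.038), np.float64(-0.043), np.float64(-0.001), np.float64(0.894)], [70, np.float64(-0.042), np.float64(-0.038), np.float64(-0.0), np.float64(0.894)]]
```

Emit:
{"method": "move_arm", "body": {"targets": [[[70, 0.022, -0.053, -0.001, 0.894], [70, 0.016, -0.054, 0, 0.894], [70, 0.011, -0.056, -0.001, 0.894], [70, 0.006, -0.057, -0.001, 0.894], [70, 0.001, -0.057, 0, 0.894]]]}}

```text
time: 13.52
tool_pos: [0.5558, 0.1166, 0.109]
tool_rot: [0.001, 0.292, 0.956, 0.0]
contact_force: [0.9, -0.9, 0.8]
gripper_width: 0.697
grasp_force: 0.0
```

Emit:
{"method": "move_arm", "body": {"targets": [[[70, -0.004, -0.057, -0.001, 0.894], [70, -0.01, -0.056, -0.001, 0.894], [70, -0.015, -0.055, 0, 0.894], [70, -0.02, -0.053, -0.001, 0.894], [70, -0.025, -0.051, -0.001, 0.894]]]}}

```text
time: 13.93
tool_pos: [0.4723, -0.0325, 0.1113]
tool_rot: [0.001, 0.506, 0.863, 0.0]
contact_force: [-0.7, 0.0, -0.5]
gripper_width: 0.703
grasp_force: 0.0
```

Emit:
{"method": "move_arm", "body": {"targets": [[[70, -0.03, -0.049, 0, 0.894], [70, -0.034, -0.045, -0.001, 0.894], [70, -0.038, -0.043, -0.001, 0.894], [70, -0.042, -0.038, 0, 0.894], [70, 0, 0, 0, 0]]]}}

```text
time: 14.35
tool_pos: [0.4046, -0.1549, 0.1127]
tool_rot: [0.002, 0.659, 0.752, -0.001]
contact_force: [0.6, -0.2, -0.4]
gripper_width: 0.702
grasp_force: 0.0
```

Run:
```python
from find import *
t=grab_frame("top")[:,:,::-1].copy();f=grab_frame("scene")[:,:,::-1]
a=cv2.resize(t[130:270,190:410],(660,420),interpolation=cv2.INTER_CUBIC); b=cv2.resize(f[160:320,240:460],(578,420),interpolation=cv2.INTER_CUBIC)
cv2.imwrite("pics/m6.png",cv2.resize(np.hstack([a,b]),(800,271)))
d=np.array([np.cos(np.radians(-82)),np.sin(np.radians(-82))])
for x in(.01,-.07):
    q=w2px("scene",(*(np.array([.4122,-.1716])+x*d),.022));print(427+(q[0]-240)*2.63*.646,(q[1]-160)*2.625*.645)
plan([(.4091,-.1498,.032,98,70)])
```

```text
502.55876866930856 217.25785150582905
522.9611695038351 182.31905409519436
now [ 0.4061 -0.1519  0.1125] 97.84
[[70, np.float64(0.001), np.float64(0.002), np.float64(0.045), np.float64(-0.009)], [70, np.float64(0.001), np.float64(0.002), np.float64(0.044), np.float64(-0.009)], [70, np.float64(0.001), np.float64(0.001), np.float64(0.045), np.float64(-0.009)]]
```

View pics/m6.png

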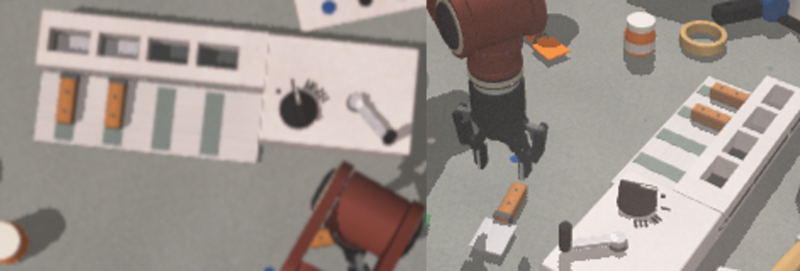

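Slots 0 and 1 are filled and home. The last scraper's handle runs (500,217) to (520,185), as predicted. Descending.

Emit:
{"method": "move_arm", "body": {"targets": [[[70, 0.001, 0.002, 0.045, -0.01], [70, 0.001, 0.002, 0.044, -0.01], [70, 0.001, 0.001, 0.045, -0.01], [70, 0, 0, 0, 0], [70, 0, 0, 0, 0]]]}}

```text
time: 14.87
tool_pos: [0.4081, -0.1469, 0.0303]
tool_rot: [-0.002, 0.654, 0.756, -0.0]
contact_force: [-0.4, -0.1, -0.4]
gripper_width: 0.694
grasp_force: 0.0
```

Emit:
{"method": "move_arm", "body": {"targets": [[[0, 0, 0, 0, 0], [0, 0, 0, 0, 0], [0, 0, 0, 0, 0], [0, 0, 0, 0, 0], [0, 0, 0, 0, 0]]]}}

```text
time: 15.28
tool_pos: [0.4106, -0.1492, 0.0337]
tool_rot: [0.002, 0.655, 0.756, 0.001]
contact_force: [-0.3, 1.3, 7.4]
gripper_width: 0.284
grasp_force: 61.4
```

Emit:
{"method": "move_arm", "body": {"targets": [[[0, 0, 0, -0.04, 0], [0, 0, 0, -0.05, 0], [0, 0, 0, -0.05, 0], [0, 0, 0, 0, 0], [0, 0, 0, 0, 0]]]}}

```text
time: 15.7
tool_pos: [0.4103, -0.1493, 0.118]
tool_rot: [0.003, 0.655, 0.756, 0.001]
contact_force: [0.4, -0.3, -1.3]
gripper_width: 0.284
grasp_force: 60.6
```

Run:
```python
from h import *
t=dock2w((-.1,-.038))
plan([(*t,.115,TH+180,0)])
```

```text
now [ 0.4103 -0.1493  0.118 ] 98.17
[[0, np.float64(0.032), np.float64(0.023), np.float64(0.0), np.float64(-0.962)], [0, np.float64(0.03), np.float64(0.026), np.float64(0.001), np.float64(-0.961)], [0, np.float64(0.027), np.float64(0.028), np.float64(0.0), np.float64(-0.962)], [0, np.float64(0.024), np.float64(0.032), np.float64(0.0), np.float64(-0.961)], [0, np.float64(0.021), np.float64(0.033), np.float64(0.001), np.float64(-0.962)]]
[[0, np.float64(0.018), np.float64(0.036), np.float64(0.0), np.float64(-0.961)], [0, np.float64(0.014), np.float64(0.037), np.float64(0.001), np.float64(-0.962)], [0, np.float64(0.009), np.float64(0.038), np.float64(0.0), np.float64(-0.962)], [0, np.float64(0.006), np.float64(0.039), np.float64(0.0), np.float64(-0.961)], [0, np.float64(0.003), np.float64(0.039), np.float64(0.001), np.float64(-0.962)]]
[[0, np.float64(-0.002), np.float64(0.04), np.float64(0.0), np.float64(-0.961)], [0, np.float64(-0.006), np.float64(0.039), np.float64(0.001), np.float64(-0.962)], [0, np.float64(-0.01), np.float64(0.038), np.float64(-0.0), np.float64(-0.961)]]
```

Emit:
{"method": "move_arm", "body": {"targets": [[[0, 0.032, 0.023, -0.03, -0.962], [0, 0.03, 0.026, -0.03, -0.962], [0, 0.027, 0.028, -0.03, -0.962], [0, 0.024, 0.032, 0, -0.962], [0, 0.021, 0.033, 0, -0.962]]]}}

```text
time: 16.12
tool_pos: [0.4628, -0.042, 0.1693]
tool_rot: [0.0, 0.444, 0.896, 0.0]
contact_force: [0.8, -0.5, -0.0]
gripper_width: 0.286
grasp_force: 60.5
```

Emit:
{"method": "move_arm", "body": {"targets": [[[0, 0.018, 0.036, 0, -0.962], [0, 0.014, 0.037, 0, -0.962], [0, 0.009, 0.038, 0, -0.962], [0, 0.006, 0.039, 0, -0.962], [0, 0.003, 0.039, 0, -0.962]]]}}

```text
time: 16.53
tool_pos: [0.5148, 0.064, 0.1671]
tool_rot: [-0.002, 0.206, 0.978, -0.0]
contact_force: [-0.3, -0.1, -1.1]
gripper_width: 0.283
grasp_force: 60.5
```

Emit:
{"method": "move_arm", "body": {"targets": [[[0, -0.002, 0.04, 0, -0.962], [0, -0.006, 0.039, 0.03, -0.962], [0, -0.01, 0.038, 0.03, -0.962], [0, 0, 0, 0.03, 0], [0, 0, 0, 0, 0]]]}}

```text
time: 16.95
tool_pos: [0.5442, 0.1269, 0.1089]
tool_rot: [-0.006, 0.058, 0.998, -0.001]
contact_force: [-0.6, -0.5, -2.0]
gripper_width: 0.285
grasp_force: 60.5
```

Run:
```python
from h import *
t=dock2w((-.1,-.038));p=dock2w((-.055,-.038))
plan([(*t,.046,TH+180,0,4),(*t,.046,TH+180,0),(*p,.046,TH+180,0,3)])
print(state()["gripper_width"])
```

```text
now [0.5442 0.1269 0.1089] 173.3
[[0, np.float64(-0.002), np.float64(-0.0), np.float64(0.026), np.float64(0.006)], [0, np.float64(-0.002), np.float64(-0.001), np.float64(0.026), np.float64(0.005)], [0, np.float64(-0.003), np.float64(-0.0), np.float64(0.027), np.float64(0.006)], [0, np.float64(-0.002), np.float64(-0.0), np.float64(0.026), np.float64(0.005)], [0, np.float64(-0.0), np.float64(-0.0), np.float64(-0.0), np.float64(0.0)]]
[[0, np.float64(-0.025), np.float64(-0.0), np.float64(-0.0), np.float64(0.0)], [0, np.float64(-0.025), np.float64(-0.0), np.float64(-0.0), np.float64(0.0)], [0, np.float64(-0.025), np.float64(-0.0), np.float64(-0.0), np.float64(0.0)]]
0.2847705865192383
```

Emit:
{"method": "move_arm", "body": {"targets": [[[0, -0.002, 0, 0.026, 0.01], [0, -0.002, 0, 0.026, 0], [0, -0.003, 0, 0.026, 0.01], [0, -0.002, 0, 0.022, 0], [0, 0, 0, 0, 0]]]}}

```text
time: 17.37
tool_pos: [0.5507, 0.1249, 0.0518]
tool_rot: [-0.003, 0.061, 0.998, -0.001]
contact_force: [-0.5, -0.0, -2.6]
gripper_width: 0.286
grasp_force: 60.5
```

Run:
```python
from h import *
f=grab_frame("scene")[:,:,::-1]
f=grab_frame("scene")[:,:,::-1]
cv2.imwrite("pics/s7.png",cv2.resize(f[190:290,320:450],None,fx=4,fy=4,interpolation=cv2.INTER_CUBIC))
p=dock2w((-.055,-.038))
plan([(*p,.0465,TH+180,0,4)]);print(state()["contact_force"])
```

```text
now [0.5528 0.1253 0.0548] 173.05
[[0, np.float64(-0.017), np.float64(-0.0), np.float64(0.004), np.float64(-0.005)], [0, np.float64(-0.018), np.float64(-0.0), np.float64(0.003), np.float64(-0.005)], [0, np.float64(-0.017), np.float64(-0.0), np.float64(0.003), np.float64(-0.005)], [0, np.float64(-0.018), np.float64(-0.0), np.float64(0.004), np.float64(-0.005)]]
[-0.43430224 -0.07361274 -0.51757004]
```

View pics/s7.png

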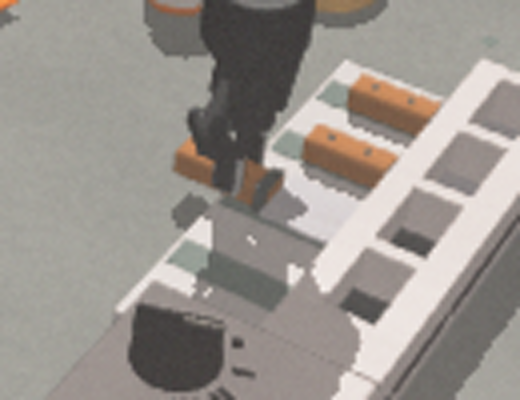

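The held scraper is in front of slot 2, with its handle at (230,175) and still about 9 mm high. I lower it first, then insert.

Emit:
{"method": "move_arm", "body": {"targets": [[[0, 0, 0, 0.014, 0], [0, 0, 0, 0, 0], [0, -0.025, 0, 0, 0], [0, -0.025, 0, 0, 0], [0, -0.02, 0, 0, 0]]]}}

```text
time: 17.88
tool_pos: [0.5962, 0.1206, 0.0477]
tool_rot: [0.001, 0.06, 0.998, 0.0]
contact_force: [0.0, -0.6, 0.0]
gripper_width: 0.285
grasp_force: 60.5
```

Run:
```python
from h import *
p=dock2w((-.032,-.038));print(state()["contact_force"])
plan([(*p,.046,TH+180,0,3)])
```

```text
[ 0.01141137 -0.63934506  0.03807223]
now [0.5962 0.1206 0.0477] 173.09
[[0, np.float64(-0.012), np.float64(-0.0), np.float64(0.001), np.float64(-0.004)], [0, np.float64(-0.011), np.float64(-0.001), np.float64(0.001), np.float64(-0.005)], [0, np.float64(-0.012), np.float64(-0.0), np.float64(0.001), np.float64(-0.004)]]
```

Emit:
{"method": "move_arm", "body": {"targets": [[[0, -0.012, 0, 0.001, 0], [0, -0.012, 0, 0.001, 0], [0, -0.012, 0, 0.001, 0], [0, -0.004, 0, 0, 0], [0, 0, 0, 0, 0]]]}}

```text
time: 18.3
tool_pos: [0.6182, 0.1179, 0.0457]
tool_rot: [-0.002, 0.06, 0.998, -0.0]
contact_force: [-6.1, -0.3, 6.3]
gripper_width: 0.283
grasp_force: 61.4
```

Run:
```python
from h import *
p=dock2w((-.032,-.038));print(state()["contact_force"])
plan([(*p,.046,TH+180,0,1)])
```

```text
[-6.12766207 -0.33768891  6.31153853]
now [0.6182 0.1179 0.0457] 173.1
[[0, np.float64(0.002), np.float64(-0.001), np.float64(-0.0), np.float64(-0.012)]]
```

Emit:
{"method": "move_arm", "body": {"targets": [[[45, 0.001, 0, 0, 0], [45, 0, 0, 0, 0], [45, 0, 0, 0, 0], [45, 0, 0, -0.05, 0], [45, 0, 0, -0.06, 0]]]}}

```text
time: 18.72
tool_pos: [0.6153, 0.1176, 0.1076]
tool_rot: [-0.004, 0.06, 0.998, -0.001]
contact_force: [0.9, -0.3, -0.5]
gripper_width: 0.45
grasp_force: 0.0
```

Emit:
{"method": "move_arm", "body": {"targets": [[[45, 0, 0, -0.06, 0], [45, 0, 0, 0, 0], [45, 0, 0, 0, 0]]]}}

```text
time: 18.97
tool_pos: [0.6206, 0.118, 0.1512]
tool_rot: [0.004, 0.06, 0.998, 0.0]
contact_force: [-0.4, -0.0, -1.4]
gripper_width: 0.448
grasp_force: 0.0
```

Run:
```python
from h import *
t=grab_frame("top")[:,:,::-1].copy();f=grab_frame("scene")[:,:,::-1]
a=cv2.resize(t[130:270,190:410],(660,420),interpolation=cv2.INTER_CUBIC); b=cv2.resize(f[160:320,300:460],(420,420),interpolation=cv2.INTER_CUBIC)
cv2.imwrite("pics/m8.png",cv2.resize(np.hstack([a,b]),(800,311)))
d=dock2w((-.027,-.244));print(d)
plan([(*d,.16,197,45)])
```

```text
[ 0.59747419 -0.08785748]
now [0.6179 0.1178 0.1465] 173.09
[[45, np.float64(-0.001), np.float64(-0.057), np.float64(-0.004), np.float64(-0.664)], [45, np.float64(0.002), np.float64(-0.058), np.float64(-0.004), np.float64(-0.664)], [45, np.float64(0.007), np.float64(-0.057), np.float64(-0.003), np.float64(-0.665)], [45, np.float64(0.011), np.float64(-0.056), np.float64(-0.004), np.float64(-0.664)], [45, np.float64(0.014), np.float64(-0.056), np.float64(-0.004), np.float64(-0.664)]]
[[45, np.float64(0.019), np.float64(-0.054), np.float64(-0.004), np.float64(-0.664)]]
```

View pics/m8.png

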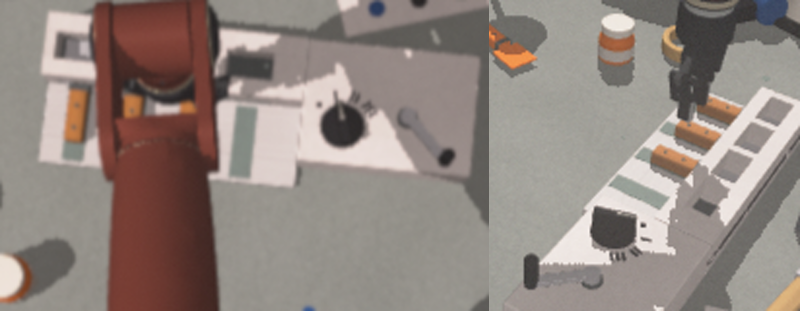

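All three scrapers are home in slots 0 to 2 (scene panel). In the top panel the dial is at (342,125) and still at one bar. Going to the dial.

Emit:
{"method": "move_arm", "body": {"targets": [[[45, -0.001, -0.057, -0.008, -0.664], [45, 0.002, -0.058, -0.008, -0.664], [45, 0.007, -0.057, -0.008, -0.664], [45, 0.011, -0.056, -0.004, -0.664], [45, 0.014, -0.056, -0.004, -0.664]]]}}

```text
time: 19.48
tool_pos: [0.6, -0.0548, 0.164]
tool_rot: [-0.002, -0.115, 0.993, 0.001]
contact_force: [0.5, -0.1, 0.3]
gripper_width: 0.452
grasp_force: 0.0
```

Emit:
{"method": "move_arm", "body": {"targets": [[[45, 0.019, -0.054, 0, -0.664], [45, 0, 0, 0, 0], [45, 0, 0, 0, 0], [45, 0, 0, 0, 0]]]}}

```text
time: 19.82
tool_pos: [0.5969, -0.0873, 0.1644]
tool_rot: [-0.001, -0.147, 0.989, 0.001]
contact_force: [-0.4, 0.1, 0.0]
gripper_width: 0.447
grasp_force: 0.0
```

Run:
```python
from h import *
plan([(.5975,-.0879,.099,197,45)])
t=grab_frame("top")[:,:,::-1]
f=grab_frame("scene")[:,:,::-1]
cv2.imwrite("pics/s9.png",cv2.resize(f[220:320,310:440],None,fx=4,fy=4,interpolation=cv2.INTER_CUBIC))
```

```text
now [ 0.5969 -0.0873  0.1644] -163.06
[[45, np.float64(-0.0), np.float64(-0.001), np.float64(0.054), np.float64(-0.005)], [45, np.float64(-0.001), np.float64(-0.0), np.float64(0.055), np.float64(-0.006)]]
```

View pics/s9.png

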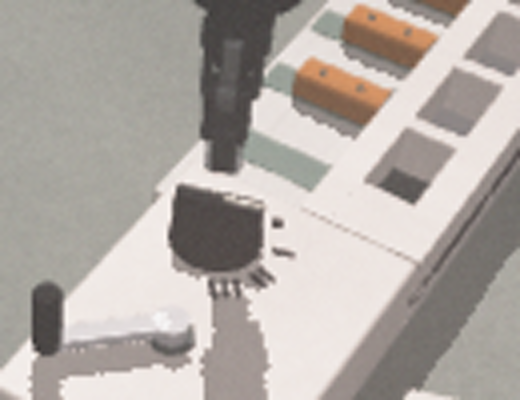

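The jaws stand over the dial's bar at (220,215), with one finger on each side of it. Descending and gripping.

Emit:
{"method": "move_arm", "body": {"targets": [[[45, 0, 0, 0.05, 0], [45, 0, 0, 0.03, 0], [45, 0, 0, 0.028, 0], [45, 0, 0, 0, 0], [45, 0, 0, 0, 0]]]}}

```text
time: 20.33
tool_pos: [0.597, -0.0864, 0.1002]
tool_rot: [-0.001, -0.148, 0.989, 0.001]
contact_force: [-0.2, -0.4, 0.3]
gripper_width: 0.45
grasp_force: 0.0
```

Emit:
{"method": "move_arm", "body": {"targets": [[[0, 0, 0, 0, 0], [0, 0, 0, 0, 0], [0, 0, 0, 0, 0], [0, 0, 0, 0, 0], [0, 0, 0, 0, 0]]]}}

```text
time: 20.75
tool_pos: [0.5983, -0.0874, 0.1035]
tool_rot: [0.001, -0.148, 0.989, 0.0]
contact_force: [-2.3, 3.3, 5.8]
gripper_width: 0.125
grasp_force: 59.9
```

Run:
```python
from h import *
s=state();print(pose(),s["contact_force"],s["ft_torque"],s["gripper_width"]*85,s["joint_pos"])
```

```text
(array([ 0.59830809, -0.08737665,  0.10352897]), np.float64(-163.01146099942534)) [-2.3272405   3.31804246  5.78324541] [ 0.42523643  0.65668678 -0.09860096] 10.614961988562822 [-2.68487924e-01  1.44383763e-01  1.78179568e+00  1.12888345e-03
  1.21459141e+00 -2.13618371e+00]
```

Emit:
{"method": "move_arm", "body": {"targets": [[[0, 0, 0, 0, 0.9], [0, 0, 0, 0, 0.9], [0, 0, 0, 0, 0.9], [0, 0, 0, 0, 0.9], [0, 0, 0, 0, 0.9]]]}}

```text
time: 21.17
tool_pos: [0.5984, -0.0884, 0.1036]
tool_rot: [0.001, 0.089, 0.996, -0.001]
contact_force: [-2.9, -0.8, 5.5]
gripper_width: 0.129
grasp_force: 59.8
```

Emit:
{"method": "move_arm", "body": {"targets": [[[0, 0, 0, 0, 0.9], [0, 0, 0, 0, 0.4], [0, 0, 0, 0, 0], [0, 0, 0, 0, 0], [0, 0, 0, 0, 0]]]}}

```text
time: 21.58
tool_pos: [0.5983, -0.0887, 0.1035]
tool_rot: [0.001, 0.155, 0.988, -0.001]
contact_force: [-3.5, -0.8, 6.2]
gripper_width: 0.124
grasp_force: 59.9
```

Emit:
{"method": "move_arm", "body": {"targets": [[[45, 0, 0, 0, 0], [45, 0, 0, 0, 0], [45, 0, 0, 0, 0], [45, 0, 0, -0.05, 0], [45, 0, 0, -0.06, 0]]]}}

```text
time: 22.0
tool_pos: [0.5952, -0.0871, 0.1639]
tool_rot: [-0.004, 0.155, 0.988, 0.001]
contact_force: [1.2, 0.1, 0.5]
gripper_width: 0.449
grasp_force: 0.0
```

Run:
```python
from h import *
print(pose())
piv=np.array([-.011,-.3305])
# start contact side: push post; at rest post dir -135deg (dock), lever goes ccw
for th in(0,.5,1.0):
    a=np.radians(-135)+th;print(th,dock2w(piv+.075*np.array([np.cos(a),np.sin(a)])))
# retreat to the robot side out of view, over lever approach
a=np.radians(-135);u=np.array([np.cos(a),np.sin(a)]);n=np.array([-u[1],u[0]])
s=dock2w(piv+.075*u-.04*n);print("start",s)
plan([(*s,.19,163-360+180,0)])
```

```text
(array([ 0.59522987, -0.087112  ,  0.16392085]), np.float64(162.20001940835002))
0 [ 0.54411018 -0.22199617]
0.5 [ 0.57354961 -0.24459078]
1.0 [ 0.61021757 -0.2503054 ]
start [ 0.51939031 -0.19054894]
now [ 0.5952 -0.0871  0.1639] 162.2
[[0, np.float64(0.002), np.float64(-0.006), np.float64(-0.001), np.float64(0.963)], [0, np.float64(0.002), np.float64(-0.007), np.float64(-0.002), np.float64(0.964)], [0, np.float64(0.0), np.float64(-0.007), np.float64(-0.001), np.float64(0.963)], [0, np.float64(0.001), np.float64(-0.007), np.float64(-0.002), np.float64(0.964)], [0, np.float64(-0.001), np.float64(-0.007), np.float64(-0.001), np.float64(0.963)]]
[[0, np.float64(-0.001), np.float64(-0.007), np.float64(-0.001), np.float64(0.964)], [0, np.float64(-0.002), np.float64(-0.006), np.float64(-0.002), np.float64(0.963)], [0, np.float64(-0.003), np.float64(-0.007), np.float64(-0.001), np.float64(0.964)], [0, np.float64(-0.003), np.float64(-0.006), np.float64(-0.002), np.float64(0.963)], [0, np.float64(-0.004), np.float64(-0.006), np.float64(-0.001), np.float64(0.963)]]
[[0, np.float64(-0.004), np
[... 1026 characters left out ...]
oat64(-0.001), np.float64(0.963)], [0, np.float64(-0.006), np.float64(0.002), np.float64(-0.002), np.float64(0.964)], [0, np.float64(-0.006), np.float64(0.004), np.float64(-0.001), np.float64(0.963)]]
[[0, np.float64(-0.006), np.float64(0.004), np.float64(-0.002), np.float64(0.964)], [0, np.float64(-0.005), np.float64(0.005), np.float64(-0.001), np.float64(0.963)], [0, np.float64(-0.004), np.float64(0.005), np.float64(-0.001), np.float64(0.963)], [0, np.float64(-0.004), np.float64(0.005), np.float64(-0.002), np.float64(0.964)], [0, np.float64(-0.004), np.float64(0.006), np.float64(-0.001), np.float64(0.963)]]
[[0, np.float64(-0.003), np.float64(0.006), np.float64(-0.002), np.float64(0.964)]]
```

```bash
cat > lev.py <<'E'
from h import *
piv=np.array([-.011,-.3305])
def post(th):
    a=np.radians(-135)+th;return dock2w(piv+.075*np.array([np.cos(a),np.sin(a)]))
d=np.array([np.cos(np.radians(-23)),np.sin(np.radians(-23))])
E
python3 - <<'E'
from lev import *
s=post(0)-.05*d;plan([(*s,.17,157,0),(*s,.109,157,0)])
E
```

```text
now [ 0.5952 -0.0871  0.1639] 162.2
[[0, np.float64(0.019), np.float64(-0.046), np.float64(-0.002), np.float64(0.173)], [0, np.float64(0.018), np.float64(-0.047), np.float64(-0.002), np.float64(0.174)], [0, np.float64(0.018), np.float64(-0.048), np.float64(-0.002), np.float64(0.173)], [0, np.float64(0.016), np.float64(-0.047), np.float64(-0.002), np.float64(0.173)], [0, np.float64(0.016), np.float64(-0.048), np.float64(-0.002), np.float64(0.174)]]
[[0, np.float64(-0.0), np.float64(0.0), np.float64(0.051), np.float64(-0.0)], [0, np.float64(-0.0), np.float64(0.0), np.float64(0.05), np.float64(-0.0)]]
```

Emit:
{"method": "move_arm", "body": {"targets": [[[0, 0.019, -0.046, -0.002, 0.173], [0, 0.018, -0.047, -0.002, 0.173], [0, 0.018, -0.048, -0.002, 0.173], [0, 0.016, -0.047, -0.002, 0.173], [0, 0.016, -0.048, -0.002, 0.173]]]}}

```text
time: 22.42
tool_pos: [0.4997, -0.2041, 0.1737]
tool_rot: [0.0, 0.199, 0.98, -0.0]
contact_force: [0.0, -0.5, -0.0]
gripper_width: -0.002
grasp_force: 0.0
```

Run:
```python
from lev import *
t=grab_frame("top")[:,:,::-1].copy();f=grab_frame("scene")[:,:,::-1]
t=grab_frame("top")[:,:,::-1].copy();f=grab_frame("scene")[:,:,::-1]
a=cv2.resize(t[140:225,320:410],(450,425),interpolation=cv2.INTER_CUBIC); b=cv2.resize(f[210:330,290:410],(350,425),interpolation=cv2.INTER_CUBIC)
cv2.imwrite("pics/m10.png",np.hstack([a,b]))
s=post(0)-.05*d;plan([(*s,.109,157,0)])
```

```text
now [ 0.5003 -0.2037  0.1737] 156.92
[[0, np.float64(0.002), np.float64(0.0), np.float64(0.054), np.float64(-0.006)], [0, np.float64(0.002), np.float64(0.0), np.float64(0.054), np.float64(-0.007)]]
```

View pics/m10.png

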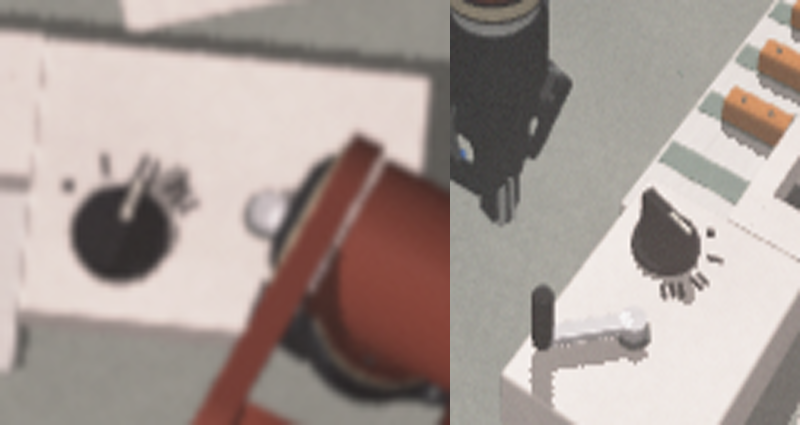

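The pointer now stands at the two-bar mark (145,175), and the one-bar mark at (105,165) is uncovered. The shut fingers are on the robot's side of the lever post. Descending, then pushing along the arc.

Emit:
{"method": "move_arm", "body": {"targets": [[[0, 0.002, 0, 0.054, 0], [0, 0.002, 0, 0.05, 0], [0, 0, 0, 0, 0], [0, 0, 0, 0, 0]]]}}

```text
time: 22.95
tool_pos: [0.4975, -0.2008, 0.1092]
tool_rot: [-0.002, 0.199, 0.98, 0.001]
contact_force: [-0.2, -0.2, 0.7]
gripper_width: 0.002
grasp_force: 0.0
```

Run:
```python
from lev import *
w=[(*(post(t)-o_*d),.109,157,0) for t,o_ in((0,.022),(.25,.02),(.5,.02),(.75,.02),(1.0,.02),(1.0,.014))]
plan(w,.025)
```

```text
now [ 0.4975 -0.2008  0.1092] 157.09
[[0, np.float64(-0.024), np.float64(-0.001), np.float64(0.0), np.float64(0.007)], [0, np.float64(-0.025), np.float64(-0.001), np.float64(0.0), np.float64(0.007)], [0, np.float64(-0.032), np.float64(-0.012), np.float64(0.0), np.float64(0.0)], [0, np.float64(-0.031), np.float64(-0.004), np.float64(0.0), np.float64(0.0)], [0, np.float64(-0.031), np.float64(0.004), np.float64(0.0), np.float64(0.0)]]
[[0, np.float64(-0.029), np.float64(0.011), np.float64(0.0), np.float64(0.0)], [0, np.float64(-0.01), np.float64(0.0), np.float64(0.0), np.float64(0.0)]]
```

Emit:
{"method": "move_arm", "body": {"targets": [[[0, -0.024, -0.001, 0, 0], [0, -0.025, -0.001, 0, 0], [0, -0.032, -0.012, 0, 0], [0, -0.031, -0.004, 0, 0], [0, 0, 0, 0, 0]]]}}

```text
time: 23.37
tool_pos: [0.5588, -0.2402, 0.1138]
tool_rot: [0.002, 0.199, 0.98, -0.001]
contact_force: [-2.4, 0.6, 1.8]
gripper_width: 0.0
grasp_force: 1.0
```

Emit:
{"method": "move_arm", "body": {"targets": [[[0, -0.031, 0.004, 0, 0], [0, -0.029, 0.011, 0, 0], [0, -0.01, 0, 0, 0], [0, 0, 0, 0, 0], [0, 0, 0, 0, 0]]]}}

```text
time: 23.78
tool_pos: [0.5946, -0.2448, 0.1121]
tool_rot: [-0.006, 0.199, 0.98, 0.001]
contact_force: [-17.3, 4.8, 9.4]
gripper_width: -0.003
grasp_force: 8.8
```

Run:
```python
from lev import *
p,y=pose();print(p,y,state()["contact_force"],post(1)-.02*d)
f=grab_frame("scene")[:,:,::-1]
for th in(0,.5,1.0):print(th,w2px("scene",(*post(th),.11)),f[tuple(w2px("scene",(*post(th),.11)).round().astype(int)[::-1])])
g=cv2.cvtColor(f.copy(),cv2.COLOR_BGR2GRAY)
m=(g<75).astype(np.uint8);u=np.argwhere(m[260:330,300:390]);print(len(u))
for r in range(266,326,3):print("".join("#" if g[r,c]<70 else "+" if g[r,c]<130 else "." for c in range(300,390)))
```

```text
[ 0.59460726 -0.24484305  0.11207577] 157.08608376116442 [-17.29035135   4.76597988   9.42613166] [ 0.59180747 -0.24249078]
0 [321.46328697 294.19274538] [88 90 93]
0.5 [328.28072633 305.69008757] [71 72 75]
1.0 [341.90377317 313.63270515] [67 70 77]
1154
...................+###++++++++++..............++++++++###+++++...........................
...................+######+++..++++++++++++++++++++++++++###+++++++.......................
...................+#+##+###++++++++++++++++++++++++++++#+++#++++++...++..................
...................+######+##+++##+++++++++++++++++++++++++++#+++++++++..++...++..........
...................+##++#+++#++#++++++#+++++++++++++++++++++++++++++++++++++..............
....................+###+#+#+++++++#++++++++++++++++++++++++++++++++++++++++..............
.....................##+++#+#+++++++++++++++++++++++++++++++++++++++++++++................
....................+#+#++#+++++++++++++++++++++++++++++++..++++++++++.....+..............
...................++++++++++++++++++++++++++++++.++++++.......+.++.++....++..............
...................++++++
[... 275 characters left out ...]
+++++++++++++++++...+..........................................
...............+##+#++#++++++++++++++++++++...........+.++................................
...................++++#++++++++#+++++++++...........+++..................................
..........................+++++++++++++++#++++............................................
..............................++#++++++++++++++...........................................
.................................+++++++#++++++...........................................
.......................................++++##+............................................
......................................+#+++++++...........................................
```

17 N at the expected place, well above the 3.5 N spring, so the lever is at its stop. Backing off along the arc to let it spring back.

Emit:
{"method": "move_arm", "body": {"targets": [[[0, 0, 0, 0, 0], [0, 0.015, 0, 0, 0], [0, 0.029, -0.011, 0, 0], [0, 0.031, -0.004, 0, 0], [0, 0.031, 0.004, 0, 0]]]}}

```text
time: 24.25
tool_pos: [0.5368, -0.2277, 0.1128]
tool_rot: [0.001, 0.199, 0.98, -0.0]
contact_force: [-0.1, 0.1, -0.3]
gripper_width: -0.001
grasp_force: 0.0
```

Emit:
{"method": "move_arm", "body": {"targets": [[[0, 0.032, 0.012, 0, 0], [0, 0.04, 0, 0, 0], [0, 0.04, 0, -0.02, 0], [0, 0.04, 0, -0.06, 0], [0, 0, 0, -0.06, 0]]]}}

```text
time: 24.67
tool_pos: [0.4525, -0.1828, 0.1924]
tool_rot: [-0.003, 0.199, 0.98, 0.001]
contact_force: [1.6, -1.4, 0.4]
gripper_width: -0.004
grasp_force: 0.0
```

Emit:
{"method": "move_arm", "body": {"targets": [[[0, 0, 0, 0, 0], [0, 0, 0, 0, 0], [0, 0, 0, 0, 0], [0, 0, 0, 0, 0], [0, 0, 0, 0, 0]]]}}

```text
time: 25.08
tool_pos: [0.4562, -0.1855, 0.1926]
tool_rot: [-0.001, 0.199, 0.98, 0.0]
contact_force: [-0.5, -0.0, -0.8]
gripper_width: -0.001
grasp_force: 0.0
```

Run:
```python
from lev import *
print(pose(),state()["contact_force"])
f=grab_frame("scene")[:,:,::-1];f0=cv2.imread("pics/scene0.png")
g=cv2.cvtColor(f.copy(),cv2.COLOR_BGR2GRAY);g0=cv2.cvtColor(f0,cv2.COLOR_BGR2GRAY)
for G in(g0,g):
    m=(G[286:315,310:352]<75);u=np.argwhere(m);print(m.sum(),u.mean(0)[::-1]+[310,286])
t=grab_frame("top")[:,:,::-1];t0=cv2.imread("pics/top0.png")
def bar(im):  # scraper handles, in dock frame
    hsv=cv2.cvtColor(im.copy(),cv2.COLOR_BGR2HSV);n,l,s,c=cv2.connectedComponentsWithStats(cv2.inRange(hsv,(9,120,100),(17,190,230)))
    a=np.radians(TH);R=np.array([[np.cos(a),-np.sin(a)],[np.sin(a),np.cos(a)]])
    for i in range(1,n):
        if s[i][4]>100 and 205<c[i][0]<330 and 160<c[i][1]<225:print(s[i],R.T@(px2w("top",c[i],.034)[:2]-o))
bar(t)
```

```text
(array([ 0.45622362, -0.18551946,  0.19256729]), np.float64(157.018319028143)) [-0.47461574 -0.03650742 -0.82678443]
77 [320.66233766 300.83116883]
66 [320.40909091 300.75757576]
[219 171  10  23 172] [-0.04568154  0.11279233]
[244 173  10  23 170] [-0.04535138  0.03793449]
[270 176   9  23 169] [-0.04555396 -0.03770378]
```

```bash
python3 -c "
from plant import job
print(job.job_done())"
```

```text
the job is handed in; nothing more can be done
None
```

The job is handed in, with no verdict shown: all three scrapers I found are home in slots 0–2, the dial is at two bars, and the lever went to its stop and sprang back.

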